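Pack away the loupe and stack the watch boxes

TASK

Clear the appraisal desk: take the loupe from its sloping rest and stand it upright, wide rim down, in the square pocket inside the open grey case, then close the case with its loose lid lying flat and fully home. After that stack every watch box on the desk on top of it in one column, in any order, each box's corner feet fully down in the recesses of the lid below. Leave the other things on the desk where they are.

Things in the scene. Friction and masses are not known exactly. Their poses are not given: they have to be found in the camera images.
- loupe_mid (a point): Loupe: round black magnifier, 54 mm long, 70 g; point at its centre. z runs along it, from the wide steel rim (38 mm diameter, from z -27 to -19 mm) over the black barrel (32 mm diameter, to z +19) to the grey eyepiece (26 mm diameter, to z +27). Starts leaning 45 degrees in its rest, rim end low, eyepiece end (+z) high and pointing roughly towards the robot.
- rest: Fixed metal loupe rest, 100 x 70 mm foot, about 70 mm high; origin at the centre of its underside, x pointing away from the loupe's raised end. It hugs the rim's sides (46 mm wide) up to 10 mm from the rim end and supports the underside up to 24 mm; the barrel beyond is free on both sides, and the loupe is drawn out along its axis.
- case_pocket (a point): Open dark grey case, fixed to the desk: 120 (x) x 62 (y) mm outside, 74 mm high, inside 112 x 54 mm. This point is the centre of the floor of the 44 x 44 mm square loupe pocket in the middle of its tan insert; the pocket floor is 8 mm above the desk, the insert's top 18 mm; z up.
- case_rim (a point): Centre of the case's open mouth at rim height, 74 mm above the desk; axes as the case.
- lid_mid (a point): The case's loose dark grey lid, right way up on the desk: 120 (x) x 62 (y) x 24 mm, 200 g; point 15 mm above its feet's ends, 9 mm below its top. Four domed feet (6 mm high, 11 mm wide, at x +-49, y +-20 mm) go inside the case's corners; fully home this point is 9 mm above case_rim. Four recesses in its top, as a watch box has. Either way round.
- box1_mid (a point): Closed brown leather-look watch box, one piece, may be absent: 120 (x) x 62 (y) x 50 mm, 250 g; point at its centre, 25 mm above its feet's ends, z up. Four domed feet (6 mm high, 11 mm wide) at x +-48, y +-19.5 mm; four 15 mm square recesses 5 mm deep above them. Seated, this point is 45 mm above that of the box below, or 29 mm above lid_mid. Either way round.
- box2_mid (a point): Closed dark green watch box, one piece, may be absent: 120 (x) x 62 (y) x 50 mm, 250 g; point at its centre, 25 mm above its feet's ends, z up. Four domed feet (6 mm high, 11 mm wide) at x +-48, y +-19.5 mm; four 15 mm square recesses 5 mm deep above them. Seated, this point is 45 mm above that of the box below, or 29 mm above lid_mid. Either way round.
- box3_mid (a point): Closed kraft tan watch box, one piece, may be absent: 120 (x) x 62 (y) x 50 mm, 250 g; point at its centre, 25 mm above its feet's ends, z up. Four domed feet (6 mm high, 11 mm wide) at x +-48, y +-19.5 mm; four 15 mm square recesses 5 mm deep above them. Seated, this point is 45 mm above that of the box below, or 29 mm above lid_mid. Either way round.
- box4_mid (a point): Closed navy blue watch box, one piece, may be absent: 120 (x) x 62 (y) x 50 mm, 250 g; point at its centre, 25 mm above its feet's ends, z up. Four domed feet (6 mm high, 11 mm wide) at x +-48, y +-19.5 mm; four 15 mm square recesses 5 mm deep above them. Seated, this point is 45 mm above that of the box below, or 29 mm above lid_mid. Either way round.
- watch: Bystander, to be left alone: a steel watch on a beige cushion, 75 x 60 x 46 mm; origin at the centre of its underside.
- wallet: Bystander, to be left alone: a green card wallet lying flat, 110 x 80 x 12 mm; origin at the centre of its underside.
- cleaner: Bystander, to be left alone: a small bottle of cleaner, 48 mm in diameter, 110 mm high; origin at the centre of its underside.
- weight: Bystander, to be left alone: a brass weight, 36 mm in diameter, 20 mm high; origin at the centre of its underside.
- tin: Bystander, to be left alone: a flat tin with a red top, 42 mm in diameter, 18 mm high; origin at the centre of its underside.

How it is judged:
On the way, in this order (a step that is already met when the one before it is completed fails the run):
1. the loupe stands rim down in the case's pocket (horizontal distance between loupe_mid and case_pocket below 0.007 m and z of loupe_mid in the frame of case_pocket between 0.024 and 0.03 m and angle between loupe_mid's own z axis and vertical below 0.1 rad), for 0.2 s.
2. with the loupe in the pocket, the lid lies fully home on the case (all of step 1 and horizontal distance between lid_mid and case_rim below 0.006 m and z of lid_mid in the frame of case_rim between 0.0065 and 0.0115 m and angle between the x axis of lid_mid and the x axis of case_rim, either way round below 0.09 rad and angle between lid_mid's own z axis and vertical below 0.06 rad), for 0.2 s.
At the end, for the whole second after the job is handed in: Loupe in pocket rim down, upright within 0.1 rad, within 7 mm of centre; lid home on the case and every box present seated on the lid or another box: height within 2.5 mm, centre 6 mm, alignment 0.09 rad (either way round), level within 0.06 rad; all at rest (all of step 2 and ((horizontal distance between box1_mid and lid_mid below 0.006 m and z of box1_mid in the frame of lid_mid between 0.0265 and 0.0315 m and angle between the x axis of box1_mid and the x axis of lid_mid, either way round below 0.09 rad and angle between box1_mid's own z axis and vertical below 0.06 rad) or (horizontal distance between box1_mid and box2_mid below 0.006 m and z of box1_mid in the frame of box2_mid between 0.0425 and 0.0475 m and angle between the x axis of box1_mid and the x axis of box2_mid, either way round below 0.09 rad and angle between box1_mid's own z axis and vertical below 0.06 rad) or (horizontal distance between box1_mid and box3_mid below 0.006 m and z of box1_mid in the frame of box3_mid between 0.0425 and 0.0475 m and angle between the x axis of box1_mid and the x axis of box3_mid, either way round below 0.09 rad and angle between box1_mid's own z axis and vertical below 0.06 rad) or (horizontal distance between box1_mid and box4_mid below 0.006 m and z of box1_mid in the frame of box4_mid between 0.0425 and 0.0475 m and angle between the x axis of box1_mid and the x axis of box4_mid, either way round below 0.09 rad and angle between box1_mid's own z axis and vertical below 0.06 rad)) and ((horizontal distance between box2_mid and lid_mid below 0.006 m and z of box2_mid in the frame of lid_mid between 0.0265 and 0.0315 m and angle between the x axis of box2_mid and the x axis of lid_mid, either way round below 0.09 rad and angle between box2_mid's own z axis and vertical below 0.06 rad) or (horizontal distance between box2_mid and box1_mid below 0.006 m and z of box2_mid in the frame of box1_mid between 0.0425 and 0.0475 m and angle between the x axis of box2_mid and the x axis of box1_mid, either way round below 0.09 rad and angle between box2_mid's own z axis and vertical below 0.06 rad) or (horizontal distance between box2_mid and box3_mid below 0.006 m and z of box2_mid in the frame of box3_mid between 0.0425 and 0.0475 m and angle between the x axis of box2_mid and the x axis of box3_mid, either way round below 0.09 rad and angle between box2_mid's own z axis and vertical below 0.06 rad) or (horizontal distance between box2_mid and box4_mid below 0.006 m and z of box2_mid in the frame of box4_mid between 0.0425 and 0.0475 m and angle between the x axis of box2_mid and the x axis of box4_mid, either way round below 0.09 rad and angle between box2_mid's own z axis and vertical below 0.06 rad)) and ((horizontal distance between box3_mid and lid_mid below 0.006 m and z of box3_mid in the frame of lid_mid between 0.0265 and 0.0315 m and angle between the x axis of box3_mid and the x axis of lid_mid, either way round below 0.09 rad and angle between box3_mid's own z axis and vertical below 0.06 rad) or (horizontal distance between box3_mid and box1_mid below 0.006 m and z of box3_mid in the frame of box1_mid between 0.0425 and 0.0475 m and angle between the x axis of box3_mid and the x axis of box1_mid, either way round below 0.09 rad and angle between box3_mid's own z axis and vertical below 0.06 rad) or (horizontal distance between box3_mid and box2_mid below 0.006 m and z of box3_mid in the frame of box2_mid between 0.0425 and 0.0475 m and angle between the x axis of box3_mid and the x axis of box2_mid, either way round below 0.09 rad and angle between box3_mid's own z axis and vertical below 0.06 rad) or (horizontal distance between box3_mid and box4_mid below 0.006 m and z of box3_mid in the frame of box4_mid between 0.0425 and 0.0475 m and angle between the x axis of box3_mid and the x axis of box4_mid, either way round below 0.09 rad and angle between box3_mid's own z axis and vertical below 0.06 rad)) and ((horizontal distance between box4_mid and lid_mid below 0.006 m and z of box4_mid in the frame of lid_mid between 0.0265 and 0.0315 m and angle between the x axis of box4_mid and the x axis of lid_mid, either way round below 0.09 rad and angle between box4_mid's own z axis and vertical below 0.06 rad) or (horizontal distance between box4_mid and box1_mid below 0.006 m and z of box4_mid in the frame of box1_mid between 0.0425 and 0.0475 m and angle between the x axis of box4_mid and the x axis of box1_mid, either way round below 0.09 rad and angle between box4_mid's own z axis and vertical below 0.06 rad) or (horizontal distance between box4_mid and box2_mid below 0.006 m and z of box4_mid in the frame of box2_mid between 0.0425 and 0.0475 m and angle between the x axis of box4_mid and the x axis of box2_mid, either way round below 0.09 rad and angle between box4_mid's own z axis and vertical below 0.06 rad) or (horizontal distance between box4_mid and box3_mid below 0.006 m and z of box4_mid in the frame of box3_mid between 0.0425 and 0.0475 m and angle between the x axis of box4_mid and the x axis of box3_mid, either way round below 0.09 rad and angle between box4_mid's own z axis and vertical below 0.06 rad)) and linear speed of each of box1, box2, box3, box4, lid, loupe below 0.02 m/s); the robot touches nothing.
It fails at once if a bystander is moved more than 40 mm (distance of any of watch, wallet, cleaner, weight, tin from where it was at the start of the episode above 0.04 m).
Of box1, box2, box3, box4 only 3 to 4 are there at a start; the rules pass over those that are not, and their reading is None.
At some moment in a run one of box1, box2, box3, box4, lid may be knocked a few centimetres aside while the robot is not near it.
It also fails if it takes over 200 s, if anything falls off the work surface, if the arm or the gripper's body presses on something with over 40 N, if the wrist force passes 120 N, or if a joint passes its speed limit or range.

ROBOT

A 6-joint arm with a two-finger parallel gripper is mounted at the origin on the work surface. World frame = base frame: x ahead of the robot, y to its left, z up, the work surface at z = 0. Lengths are in m, angles in rad, forces in N, time in s.
With the tool pointing down it reaches from about 0.375 to 0.975 m from the base axis. Payload 3.8 kg.
Tool frame: the origin (TCP) lies on the centre line of the jaws, within the pads' length; the fingertips stand 17 mm ahead of it and the grasp point (between the pads) lies 2 mm behind it (bot.tip_extent is the distance from the TCP to the fingertips, in m); z points along the fingers, y is the line along which they close (so a half turn about z gives the same grasp; the last joint's range is limited). The gripper opens to 85 mm and grips with 20 to 120 N. Pads are 22 mm wide; open, the fingers measure 114 mm over their backs; the gripper's body (76 mm by 85 mm) begins 54 mm behind the grasp point. The pads swing forward as they close: fully open they stand 13 mm farther back than shut.
Start: joints at [-0.037, 0.264, 1.604, -0, 1.274, -0.037], TCP at [0.675, -0, 0.248] pointing down, gripper open.
Joint ranges: [-2.63, 2.63], [-0.94, 2.18], [0.31, 2.57], [-1.31, 4.45], [0, 2.66], [-2.55, 2.55]. Speed limits (rad/s): [2.57, 2.57, 3.14, 3.14, 3.14, 3.14].

INTERFACE

Orientations are given as a rotation vector (axis times angle).
In Python, from workcell import readout, read_camera, finish_job, bot gives the robot as it stands.
- The arm moves only by the tool jog_arm, never from a script. Its argument "deltas" is one flat list of numbers, 7 for each row, row after row: the shift along the tool's x, y, z in m, then the turn, a rotation vector about the tool's x, y, z in degrees, then the gripper command: -1 is shut, 1 is fully open, values between are in proportion. A call has 1 to 8 rows; each row is the pose to reach, as a shift and turn from the pose commanded when the call began, along the tool's axes at that moment; what a row does not reach only later rows make up. A row lasts 1/10 s, in which the tool goes at most 50 mm and 8.59 degrees, less where a joint would pass 70% of its speed; a pose out of reach is approached as far as the arm can. A call with a gripper value outside its range is refused whole. The fingers move at their own pace and stop on an object; "squeeze" is the grip in N (left out, the last holds). Time passes only in rows, so rows that repeat a pose let the fingers close. It gives the time, the measured TCP pose, the force, the opening and the grip force at its end, in the units of the state.
- readout.read_state(): the state, without advancing time (a new reading comes with each control period).
- read_camera(name): name is "scene" or "side" or "wrist"; returns a dict with "color" (384x512x3 uint8, blue, green, red), "fx", "fy", "cx", "cy" (pixels), "origin" and "attitude" of the camera in the world. Camera axes: x right, y down, z forward; pixel columns grow to the right and rows downward; lengths in m; the calibration is good to about 2 mm. A picture is of the moment at which its call begins. There is no depth.
- finish_job(): hands the job in; it is judged then, once.
The state is a dict: "time": time; "q": joint angles; "joint_vel": joint speeds; "joint_torque": joint torques, N m; "tool_pos": TCP position; "tcp_rot": TCP orientation; "wrist_force": force on the tool from outside, world axes, zero at the start; "torque": the same for the moment, N m; "width": opening from 0.0 (shut) to 1.0 (fully open); "grip_force": force on a finger pad.
Only numpy, scipy, OpenCV 4.12 (cv2) and the standard library are available. Lean on these libraries where they do the work, as an engineer would, in place of code of your own. Each camera call takes 0.05 s, during which the arm holds its last target. There are 200 camera calls.

## Working session

There is one attempt and no reset: what is moved stays moved. The work goes in short steps, Python scripts to look and compute and a tool call to move; the robot and the scene stay as the last step left them, time stands still between calls to the robot, and variables do not carry over. Pictures are saved under pics/ and viewed, at most 14 in all, crops included, and the job is handed in when it is done.

Besides the shell and the picture viewer there is one more tool, called after "Call:" as name(argument=value, ...) on one line, values as JSON. jog_arm: Moves the arm, as the interface text tells. Its arguments: {"type":"object","properties":{"deltas":{"type":"array"},"squeeze":{"type":"number"}},"required":["deltas"]}

```bash
ls; mkdir -p pics
cat > h.py <<'E'
import numpy as np, cv2
from scipy.spatial.transform import Rotation as R
from workcell import readout, read_camera, finish_job, bot
def cam(n,save=None):
    c=read_camera(n)
    if save: cv2.imwrite('pics/'+save+'.png',c['color'])
    return c
def att(c):
    a=np.array(c['attitude'],float)
    return a if a.shape==(3,3) else R.from_rotvec(a).as_matrix()
def ray(c,uv):
    uv=np.atleast_2d(uv).astype(float)
    d=np.c_[(uv[:,0]-c['cx'])/c['fx'],(uv[:,1]-c['cy'])/c['fy'],np.ones(len(uv))]@att(c).T
    return np.array(c['origin'],float),d
def onz(c,uv,z):
    o,d=ray(c,uv); return o+d*((z-o[2])/d[:,2])[:,None]
def proj(c,p):
    q=(np.atleast_2d(p)-np.array(c['origin']))@att(c)
    return np.c_[q[:,0]/q[:,2]*c['fx']+c['cx'],q[:,1]/q[:,2]*c['fy']+c['cy']]
E
python3 - <<'E'
from h import *
for n in ['scene','side','wrist']:
    c=cam(n,n+'0'); print(n,c['fx'],c['cx'],c['cy'],c['origin'],c['attitude'])
a,b=[cv2.imread(f'pics/{n}0.png') for n in('scene','side')]
print(readout.read_state())
E
```

```text
pics
scene 362.68945953628923 253.4474463868253 191.8711174764056 [1.55355911 0.30308682 0.84176842] [-1.4289031  -1.91322749  0.97008369]
side 445.92087737167367 255.16985352729776 184.5333616524197 [ 0.47395638 -0.92898911  0.85349432] [-2.25909522  0.04024566 -0.0436101 ]
wrist 323.61081708821814 258.5151670889447 191.89717802165083 [0.6744671  0.07190174 0.37216593] [ 2.85911406e+00 -1.01646806e-03 -2.49663493e-03]
{'time': 0.15, 'q': array([-3.68878622e-02,  2.64627703e-01,  1.60505852e+00,  3.38525762e-05,
        1.27369815e+00, -3.68921197e-02]), 'joint_vel': array([ 0.00051249, -0.00205748, -0.00480404,  0.00058136, -0.00053171,
       -0.00013958]), 'joint_torque': array([-4.44535381e-04, -5.15905774e+01, -3.67958951e+01, -2.06692371e-04,
        8.09489022e-03,  2.50629785e-05]), 'tool_pos': array([6.74465921e-01, 3.67656168e-05, 2.47216879e-01]), 'tcp_rot': array([-2.22050351e+00, -2.22049090e+00,  1.87731256e-03]), 'wrist_force': array([0.21489713, 0.0757934 , 0.03474707]), 'torque': array([ 0.06407649, -0.05979789, -0.00616623]), 'grip_force': 0.0, 'width': 1.0003944195181846}
```

View pics/scene0.png

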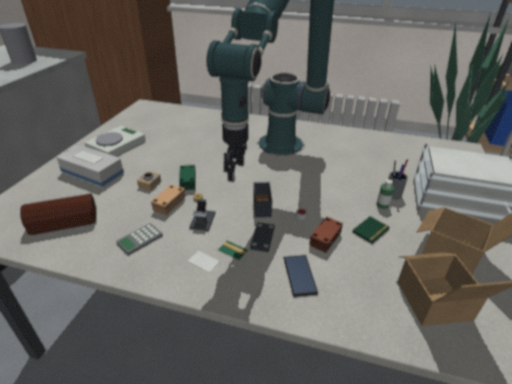

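View pics/side0.png

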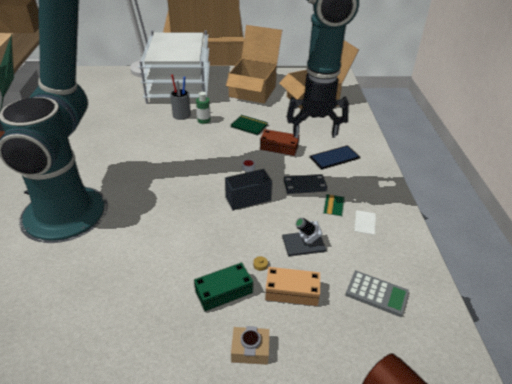

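View pics/wrist0.png

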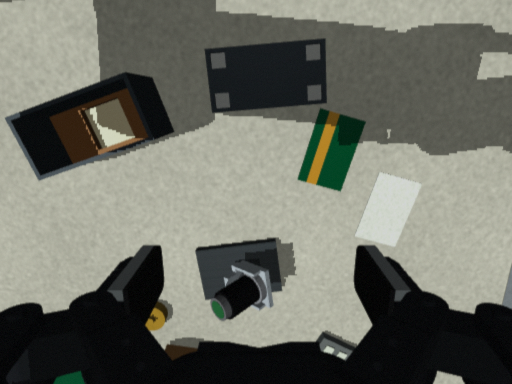

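The scene has three boxes (brown, green, tan; navy is absent). In the wrist view the case is at about (90,125), the lid at (267,75), the rest with the loupe at (240,275), and the loupe's green eyepiece face at (219,308). In the side view brown is at (279,143), green at (222,287) and tan at (293,286).

Run:
```python
from h import *
import json
w=cam('wrist');s=cam('side')
def rect(c,p,z,n):
    q=onz(c,p,z)[:,:2]; m=q.mean(0); e1=(q[1]-q[0]+q[2]-q[3])/2; e2=(q[3]-q[0]+q[2]-q[1])/2
    print(n,m.round(4),'L',np.linalg.norm(e1).round(4),np.linalg.norm(e2).round(4),'yaw',np.degrees(np.arctan2(e1[1],e1[0])).round(1))
rect(w,[(206,49),(325,39),(326,102),(212,112)],.024,'lid')
rect(w,[(8,119),(127,73),(173,131),(40,179)],.074,'case')
rect(w,[(197,248),(277,238),(282,288),(206,300)],.004,'rest')
rect(s,[(262,135),(299,139),(297,148),(261,145)],.05,'brown')
rect(s,[(270,269),(320,273),(320,296),(266,292)],.05,'tan')
rect(s,[(195,283),(246,265),(253,285),(204,306)],.05,'green')
A=cv2.resize(w['color'][225:325,180:310],None,fx=4,fy=4,interpolation=cv2.INTER_CUBIC)
B=cv2.resize(s['color'][200:265,270:340],None,fx=4,fy=4,interpolation=cv2.INTER_CUBIC)
B=cv2.copyMakeBorder(B,0,400-B.shape[0],0,0,cv2.BORDER_CONSTANT)
cv2.imwrite('pics/z1.png',np.hstack([A,B]))
```

```text
lid [0.6827 0.093 ] L 0.1186 0.0605 yaw 4.6
case [0.5177 0.047 ] L 0.1279 0.0594 yaw 19.1
rest [ 0.6507 -0.1374] L 0.1008 0.073 yaw 9.0
brown [0.6197 0.2614] L 0.1181 0.0551 yaw -10.8
tan [ 0.6031 -0.3004] L 0.1165 0.0649 yaw -7.2
green [ 0.4486 -0.3015] L 0.1216 0.0624 yaw 24.4
```

View pics/z1.png

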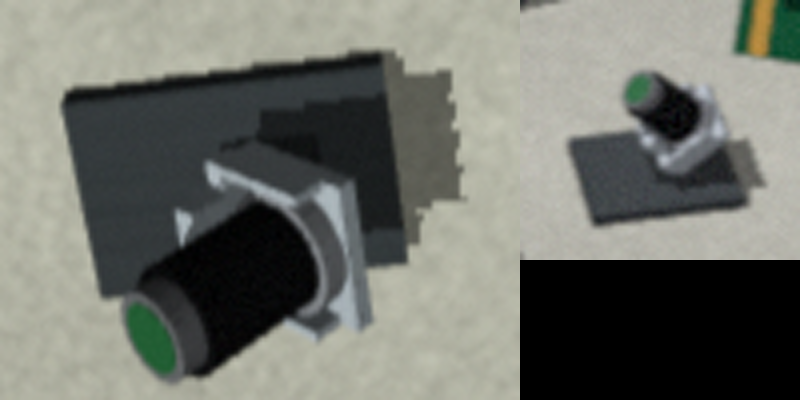

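The crop shows the loupe's eyepiece face centre at wrist pixel (218,310) and side pixel (299.5,222.5). Its axis runs along the rest's long side.

Run:
```python
from h import *
w=cam('wrist');s=cam('side')
o1,d1=ray(w,(218,310));o2,d2=ray(s,(299.5,222.5));d1=d1[0];d2=d2[0]
k=np.linalg.lstsq(np.c_[d1,-d2],o2-o1,rcond=None)[0]
a,b=o1+k[0]*d1,o2+k[1]*d2;print(a,b,'gap',np.linalg.norm(a-b))
e=(a+b)/2
# barrel edges (wrist), mid of barrel end near rest: upper-left edge (265,205), lower (310,320) in crop -> axis pt
y=np.radians(9);ax=np.array([-np.cos(y),-np.sin(y),1])/2**.5
for t in(0,8,27,46,54):print(t,(e-ax*t/1000).round(4),((proj(w,e-ax*t/1000)-[180,225])*4).round(0))
st=readout.read_state();Rt=R.from_rotvec(st['tcp_rot']).as_matrix();o=np.array(w['origin'])-st['tool_pos'];print('cam in tool',Rt.T@o, (Rt.T@att(w)).round(3))
```

```text
[ 0.63173543 -0.14176765  0.08114389] [ 0.63235204 -0.14189163  0.08114399] gap 0.0006289547951284205
0 [ 0.632  -0.1418  0.0811] [[153. 340.]]
8 [ 0.6376 -0.1409  0.0755] [[177. 324.]]
27 [ 0.6509 -0.1388  0.0621] [[229. 287.]]
46 [ 0.6642 -0.1367  0.0486] [[279. 253.]]
54 [ 0.6698 -0.1359  0.043 ] [[299. 239.]]
cam in tool [ 0.07191572 -0.00025663 -0.12474001] [[-0.001 -0.96  -0.279]
 [ 1.    -0.001 -0.   ]
 [ 0.    -0.279  0.96 ]]
```

```bash
cat >> h.py <<'E'
def pose(theta,tilt=0):
    """tool y at heading theta (deg), z down, tilted about tool y (+: z swings towards tool x)"""
    t=np.radians(theta); y=np.array([np.cos(t),np.sin(t),0]); z=np.array([0,0,-1.]); x=np.cross(y,z)
    return R.from_matrix(np.c_[x,y,z])*R.from_euler('y',tilt,degrees=True)
def delta(p,Rg):
    st=readout.read_state(); Rc=R.from_rotvec(st['tcp_rot'])
    print('shift',Rc.inv().apply(np.array(p)-st['tool_pos']).round(4),'turn',(Rc.inv()*Rg).as_rotvec(degrees=True).round(2),
      '| t',round(st['time'],1),'pos',st['tool_pos'].round(4),'F',np.round(st['wrist_force'],1),'w',round(st['width'],3),'q',np.round(st['q'],2))
E
python3 - <<'E'
from h import *
print(pose(-81,45).as_matrix().round(2), bot.tip_extent)
delta((.590,-.148,.124),pose(-81,45))
delta((.590,-.148,.2),pose(-81,0))
E
```

```text
[[ 0.7   0.16  0.7 ]
 [ 0.11 -0.99  0.11]
 [ 0.71 -0.   -0.71]] 0.017
shift [-0.148  -0.0848  0.124 ] turn [-31.71  37.12  76.5 ] | t 0.3 pos [ 0.6748 -0.      0.248 ] F [ 0.4 -0.2 -0.2] w 1.002 q [-0.04  0.26  1.6  -0.    1.27 -0.04]
shift [-0.148  -0.0848  0.048 ] turn [-2.0e-02  2.0e-02  8.1e+01] | t 0.3 pos [ 0.6748 -0.      0.248 ] F [ 0.4 -0.2 -0.2] w 1.002 q [-0.04  0.26  1.6  -0.    1.27 -0.04]
```

Call:
jog_arm(deltas=[-0.02, -0.01, 0.0, 0, 0, 8, 0.4, -0.05, -0.03, 0.0, -3, 4, 16, 0.4, -0.08, -0.05, 0.01, -7, 8, 24, 0.4, -0.1, -0.06, 0.02, -10, 12, 32, 0.4, -0.12, -0.07, 0.03, -14, 16, 39, 0.4, -0.148, -0.085, 0.05, -18, 20, 46, 0.4, -0.148, -0.085, 0.06, -20, 24, 52, 0.4, -0.148, -0.085, 0.06, -23, 27, 58, 0.4])

```text
time: 1.15
tool_pos: [0.5883, -0.1492, 0.1864]
tcp_rot: [-2.859, -0.787, -0.885]
wrist_force: [0.7, -0.2, 0.1]
width: 0.696
grip_force: 0.0
```

Run:
```python
from h import *
delta((.590,-.148,.124),pose(-81,45))
```

```text
shift [-0.0319 -0.0066  0.0532] turn [-8.11 10.97 19.24] | t 1.1 pos [ 0.5883 -0.1492  0.1864] F [ 0.7 -0.2  0.1] w 0.696 q [-0.52 -0.02  2.15  0.68  0.74  0.06]
```

Call:
jog_arm(deltas=[-0.01, -0.002, 0.015, -3, 4, 6, 0.4, -0.02, -0.004, 0.03, -5, 7, 12, 0.4, -0.032, -0.0066, 0.053, -8.1, 11, 19.2, 0.4, -0.032, -0.0066, 0.053, -8.1, 11, 19.2, 0.4, -0.032, -0.0066, 0.053, -8.1, 11, 19.2, 0.4])

```text
time: 1.65
tool_pos: [0.5892, -0.1458, 0.123]
tcp_rot: [-2.839, -0.235, -1.17]
wrist_force: [0.4, 1.2, -0.4]
width: 0.702
grip_force: 0.0
```

Run:
```python
from h import *
delta((.646,-.1396,.067),pose(-81,45))
c=cam('wrist','w1')
```

```text
shift [0.001  0.0032 0.08  ] turn [-0.3   0.2   0.33] | t 1.6 pos [ 0.5892 -0.1458  0.123 ] F [ 0.4  1.2 -0.4] w 0.702 q [-0.53  0.02  2.35  1.33  0.49 -0.27]
```

View pics/w1.png

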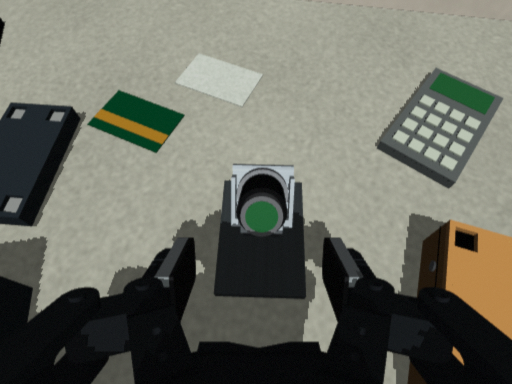

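The loupe sits square to the jaws with its eyepiece at (263,215), about 3 mm off centre, as computed. I'll go in along its axis.

Call:
jog_arm(deltas=[0.001, 0.003, 0.015, -0.3, 0.2, 0.3, 0.4, 0.001, 0.003, 0.03, -0.3, 0.2, 0.3, 0.4, 0.001, 0.003, 0.045, -0.3, 0.2, 0.3, 0.4, 0.001, 0.003, 0.06, -0.3, 0.2, 0.3, 0.4, 0.001, 0.003, 0.07, -0.3, 0.2, 0.3, 0.4, 0.001, 0.003, 0.08, -0.3, 0.2, 0.3, 0.4, 0.001, 0.003, 0.08, -0.3, 0.2, 0.3, 0.4, 0.001, 0.003, 0.08, -0.3, 0.2, 0.3, 0.4])

```text
time: 2.5
tool_pos: [0.6498, -0.1411, 0.0715]
tcp_rot: [-2.839, -0.229, -1.186]
wrist_force: [-0.5, -1.0, 0.1]
width: 0.703
grip_force: 0.0
```

Call:
jog_arm(deltas=[0, 0, 0, 0, 0, 0, 0, 0, 0, 0, 0, 0, 0, -0.3, 0, 0, 0, 0, 0, 0, -0.5, 0, 0, 0, 0, 0, 0, -0.7, 0, 0, 0, 0, 0, 0, -1, 0, 0, 0, 0, 0, 0, -1, 0, 0, 0, 0, 0, 0, -1, 0, 0, 0, 0, 0, 0, -1], squeeze=30)

```text
time: 3.3
tool_pos: [0.6486, -0.1398, 0.0713]
tcp_rot: [-2.837, -0.229, -1.185]
wrist_force: [-4.7, 3.5, 5.7]
width: 0.365
grip_force: 29.7
```

Call:
jog_arm(deltas=[0, 0, -0.01, 0, 0, 0, -1, 0, 0, -0.02, 0, 0, 0, -1, 0, 0, -0.03, 0, 0, 0, -1, 0, 0, -0.045, 0, 0, 0, -1, 0, 0, -0.06, 0, 0, 0, -1, 0, 0, -0.08, 0, 0, 0, -1, 0, 0, -0.1, 0, 0, 0, -1, 0, 0, -0.1, 0, 0, 0, -1])

```text
time: 4.1
tool_pos: [0.5781, -0.1527, 0.1426]
tcp_rot: [-2.841, -0.227, -1.188]
wrist_force: [-0.1, -0.4, -0.1]
width: 0.362
grip_force: 34.6
```

Run:
```python
from h import *
delta((.5177,.047,.25),pose(19,0))
c=cam('wrist'); s=cam('side')
st=readout.read_state(); p=st['tool_pos']; uv=proj(s,p)[0].astype(int); print(uv)
A=cv2.resize(c['color'][184:384,130:390],None,fx=1.5,fy=1.5)
B=cv2.resize(s['color'][uv[1]-50:uv[1]+50,uv[0]-60:uv[0]+60],None,fx=3,fy=3,interpolation=cv2.INTER_CUBIC)
cv2.imwrite('pics/z2.png',np.hstack([A,B]))
```

```text
shift [ 0.0573 -0.206  -0.0967] turn [ 39.59 -32.68 -94.02] | t 4.1 pos [ 0.5781 -0.1527  0.1426] F [-0.1 -0.4 -0.1] w 0.362 q [-0.56 -0.04  2.36  1.27  0.51 -0.21]
[279 207]
```

View pics/z2.png

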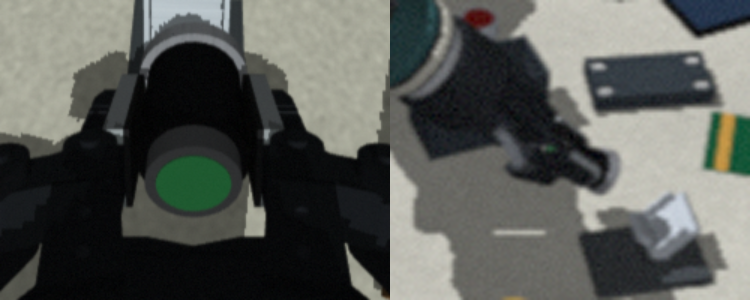

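The loupe is out of the rest and held squarely, with its eyepiece centre at wrist pixel (260,306). Next I work out how it sits in the jaws.

Run:
```python
from h import *
Rc=np.array([[0,-.96,-.279],[1,0,0],[0,-.279,.96]]);o=np.array([.0719,-.0003,-.1247])
def d(u,v): 
    return Rc@np.array([(u-258.5)/323.6,(v-191.9)/323.6,1])
for n,uv in(('eye',(260,306)),('eye low edge of face (grey)',(258,184+217/1.5)),('rim top outer back',(257,184+38/1.5))):
    q=d(*uv)
    for z in(-.02,-.016,-.024,.018,.026): k=(z-o[2])/q[2]; print(n,z,(o+k*q).round(4)[:2])
```

```text
eye -0.02 [-0.0031  0.0003]
eye -0.016 [-0.006   0.0003]
eye -0.024 [-0.0003  0.0002]
eye 0.018 [-0.0304  0.0005]
eye 0.026 [-0.0361  0.0005]
eye low edge of face (grey) -0.02 [-0.0132 -0.0005]
eye low edge of face (grey) -0.016 [-0.0165 -0.0005]
eye low edge of face (grey) -0.024 [-0.01   -0.0005]
eye low edge of face (grey) 0.018 [-0.0441 -0.0006]
eye low edge of face (grey) 0.026 [-0.0506 -0.0006]
rim top outer back -0.02 [ 0.0353 -0.0008]
rim top outer back -0.016 [ 0.0339 -0.0008]
rim top outer back -0.024 [ 0.0367 -0.0008]
rim top outer back 0.018 [ 0.022 -0.001]
rim top outer back 0.026 [ 0.0192 -0.001 ]
```

Call:
jog_arm(deltas=[0.005, -0.01, -0.02, 2, -2, -6, -1, 0.01, -0.02, -0.03, 5, -4, -13, -1, 0.015, -0.04, -0.05, 8, -7, -20, -1, 0.02, -0.06, -0.06, 11, -9, -26, -1, 0.025, -0.08, -0.07, 14, -12, -33, -1, 0.03, -0.1, -0.08, 17, -14, -40, -1, 0.035, -0.12, -0.09, 19, -16, -46, -1, 0.04, -0.14, -0.095, 22, -18, -52, -1])

```text
time: 5.0
tool_pos: [0.5175, -0.0181, 0.2355]
tcp_rot: [-2.546, -1.678, -0.601]
wrist_force: [0.7, -0.0, -0.2]
width: 0.36
grip_force: 34.5
```

Run:
```python
from h import *
delta((.5177,.047,.25),pose(19,0))
```

```text
shift [ 0.0621 -0.0243  0.002 ] turn [ 17.41 -14.83 -41.67] | t 5.0 pos [ 0.5175 -0.0181  0.2355] F [ 0.7 -0.  -0.2] w 0.36 q [-0.28 -0.19  2.14  0.38  0.99 -0.06]
```

Call:
jog_arm(deltas=[0.01, -0.004, 0, 3, -2.5, -7, -1, 0.02, -0.008, 0, 6, -5, -14, -1, 0.03, -0.012, 0, 9, -7.5, -21, -1, 0.04, -0.016, 0, 12, -10, -28, -1, 0.055, -0.02, 0.0, 15, -12.5, -35, -1, 0.062, -0.0243, 0.002, 17.4, -14.8, -41.7, -1, 0.062, -0.0243, 0.002, 17.4, -14.8, -41.7, -1, 0.062, -0.0243, 0.002, 17.4, -14.8, -41.7, -1])

```text
time: 5.8
tool_pos: [0.518, 0.0467, 0.2488]
tcp_rot: [-1.829, -2.552, -0.003]
wrist_force: [-0.2, 0.1, -0.5]
width: 0.362
grip_force: 34.5
```

Run:
```python
from h import *
delta((.5177,.047,.25),pose(19,0))
c=cam('wrist','w2'); import pickle; pickle.dump(c,open('c.pkl','wb'))
```

```text
shift [ 0.0004 -0.0002 -0.0012] turn [ 0.04 -0.16 -0.25] | t 5.8 pos [0.518  0.0467 0.2488] F [-0.2  0.1 -0.5] w 0.362 q [ 0.04 -0.03  1.93  0.    1.24 -0.29]
```

View pics/w2.png

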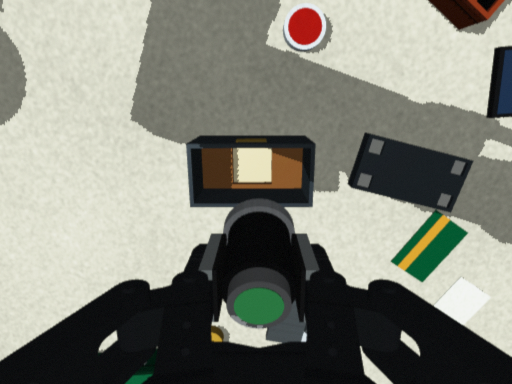

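The case mouth spans about (188–314, 137–206), with the pale pocket at (235–272, 147–183). The lid is at (410,172). I'll get the edges from intensity profiles.

Run:
```python
from h import *
import pickle; c=pickle.load(open('c.pkl','rb')); g=c['color'].sum(2)//3
print('col215',list(zip(range(128,214),g[128:214,214:218].mean(1).astype(int))))
print('row165',list(zip(range(180,242),g[162:168,180:242].mean(0).astype(int))))
print('row165',list(zip(range(266,322),g[162:168,266:322].mean(0).astype(int))))
# pocket
print('col250',list(zip(range(138,196),g[138:196,250:262].mean(1).astype(int))))
print('proj', [proj(c,c0).round(1).tolist() for c0 in [(.5177,.047,.074),(.5177,.047,.018),(.5177,.047,.008)]])
```

```text
col215 [(128, np.int64(118)), (129, np.int64(118)), (130, np.int64(119)), (131, np.int64(119)), (132, np.int64(120)), (133, np.int64(120)), (134, np.int64(118)), (135, np.int64(76)), (136, np.int64(29)), (137, np.int64(18)), (138, np.int64(20)), (139, np.int64(19)), (140, np.int64(20)), (141, np.int64(18)), (142, np.int64(19)), (143, np.int64(23)), (144, np.int64(28)), (145, np.int64(32)), (146, np.int64(33)), (147, np.int64(34)), (148, np.int64(42)), (149, np.int64(46)), (150, np.int64(47)), (151, np.int64(47)), (152, np.int64(48)), (153, np.int64(46)), (154, np.int64(47)), (155, np.int64(47)), (156, np.int64(47)), (157, np.int64(47)), (158, np.int64(47)), (159, np.int64(47)), (160, np.int64(46)), (161, np.int64(46)), (162, np.int64(46)), (163, np.int64(46)), (164, np.int64(46)), (165, np.int64(46)), (166, np.int64(47)), (167, np.int64(47)), (168, np.int64(45)), (169, np.int64(46)), (170, np.int64(46)), (171, np.int64(47)), (172, np.int64(45)), (173, np.int64(47)), (174, np.int64(46)), (175, np.int64(46)), (176, np.int64(46)), (177, np.int64(47)), (178, np.int64(46)), (179, np.int64
[... 3871 characters left out ...]
np.int64(218)), (167, np.int64(218)), (168, np.int64(218)), (169, np.int64(217)), (170, np.int64(218)), (171, np.int64(218)), (172, np.int64(218)), (173, np.int64(217)), (174, np.int64(218)), (175, np.int64(217)), (176, np.int64(217)), (177, np.int64(217)), (178, np.int64(217)), (179, np.int64(217)), (180, np.int64(216)), (181, np.int64(192)), (182, np.int64(119)), (183, np.int64(56)), (184, np.int64(75)), (185, np.int64(91)), (186, np.int64(92)), (187, np.int64(88)), (188, np.int64(60)), (189, np.int64(27)), (190, np.int64(20)), (191, np.int64(21)), (192, np.int64(20)), (193, np.int64(21)), (194, np.int64(20)), (195, np.int64(20))]
proj [[[258.0, 176.6]], [[258.0, 165.1]], [[258.0, 163.4]]]
```

Call:
jog_arm(deltas=[0.005, -0.007, 0.02, 0, -0.2, -0.2, -1, 0.005, -0.007, 0.05, 0, -0.2, -0.2, -1, 0.005, -0.007, 0.08, 0, -0.2, -0.2, -1, 0.005, -0.007, 0.11, 0, -0.2, -0.2, -1, 0.005, -0.007, 0.14, 0, -0.2, -0.2, -1, 0.005, -0.007, 0.16, 0, -0.2, -0.2, -1, 0.005, -0.007, 0.18, 0, -0.2, -0.2, -1, 0.005, -0.007, 0.184, 0, -0.2, -0.2, -1])

```text
time: 6.65
tool_pos: [0.5074, 0.0474, 0.0632]
tcp_rot: [-1.829, -2.553, 0.004]
wrist_force: [-0.1, 0.5, -0.4]
width: 0.36
grip_force: 34.5
```

Run:
```python
from h import *
delta((.5096,.0493,.0434),pose(19,0))
c=cam('wrist'); s=cam('side'); st=readout.read_state()
A=c['color'][84:384,60:460]
uv=proj(s,[.511,.046,.074])[0].astype(int)
B=cv2.resize(s['color'][uv[1]-50:uv[1]+50,uv[0]-60:uv[0]+60],None,fx=3,fy=3,interpolation=cv2.INTER_CUBIC)
cv2.imwrite('pics/z3.png',np.hstack([A,B]))
```

```text
shift [0.0011 0.0028 0.0198] turn [-0.17  0.02 -0.23] | t 6.7 pos [0.5074 0.0474 0.0632] F [-0.1  0.5 -0.4] w 0.36 q [ 0.05  0.15  2.12 -0.    0.88 -0.28]
```

View pics/z3.png

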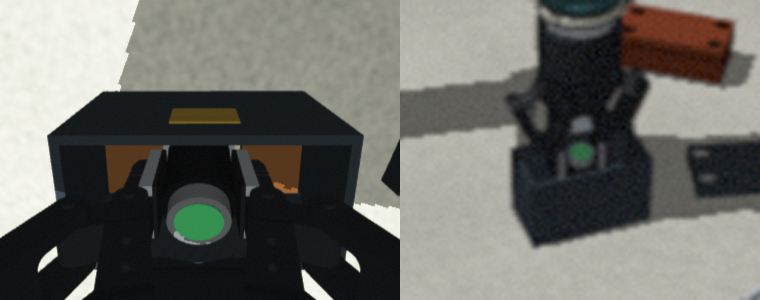

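The case mouth is centred at crop x=205 and the loupe at 199, so it needs about 2.7 mm along +y, matching the measured pose error. I'll correct that and lower it.

Call:
jog_arm(deltas=[0.001, 0.0028, 0.0, 0, 0, 0, -1, 0.001, 0.0028, 0.0, 0, 0, 0, -1, 0.001, 0.0028, 0.005, 0, 0, 0, -1, 0.001, 0.0028, 0.01, 0, 0, 0, -1, 0.001, 0.0028, 0.014, 0, 0, 0, -1, 0.001, 0.0028, 0.017, 0, 0, 0, -1, 0.001, 0.0028, 0.017, 0, 0, 0, -1])

```text
time: 7.45
tool_pos: [0.5131, 0.0494, 0.0503]
tcp_rot: [1.822, 2.554, -0.002]
wrist_force: [-3.8, -5.5, 12.1]
width: 0.357
grip_force: 37.1
```

Call:
jog_arm(deltas=[0, 0, -0.008, 0, 0, 0, -1, 0, -0.001, -0.012, 0, 0, 0, -1, 0.0, -0.002, -0.012, 0, 0, 0, -1, 0.0, -0.003, -0.012, 0, 0, 0, -1, 0.0, -0.003, -0.012, 0, 0, 0, -1, 0, -0.003, -0.012, 0, 0, 0, -1, 0, -0.003, -0.012, 0, 0, 0, -1, 0, -0.003, -0.012, 0, 0, 0, -1])

```text
time: 8.25
tool_pos: [0.5094, 0.0494, 0.0608]
tcp_rot: [1.824, 2.555, -0.0]
wrist_force: [0.3, -1.3, -0.7]
width: 0.365
grip_force: 35.9
```

Run:
```python
from h import *
delta((.5096,.0493,.0434),pose(19,0))
c=cam('wrist'); print(c['origin'],readout.read_state()['tool_pos'])
cv2.imwrite('pics/z4.png',cv2.resize(c['color'][184:384,130:390],None,fx=2.5,fy=2.5,interpolation=cv2.INTER_CUBIC))
```

```text
shift [-0.0001  0.0001  0.0174] turn [ 0.09  0.14 -0.04] | t 8.2 pos [0.5094 0.0494 0.0608] F [ 0.3 -1.3 -0.7] w 0.365 q [ 0.05  0.15  2.12 -0.    0.87 -0.28]
[0.4860332  0.11763699 0.18571151] [0.50944081 0.04935762 0.06079332]
```

View pics/z4.png

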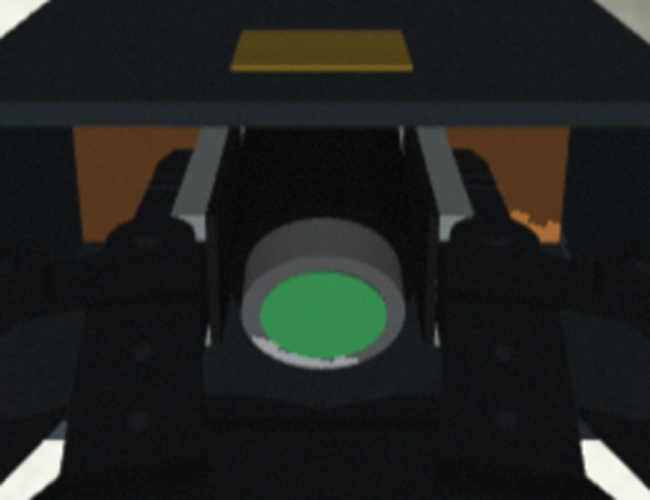

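Laterally centred now: clasp at crop x=321, eyepiece at 323. I'll lower it again.

Call:
jog_arm(deltas=[0, 0, 0.004, 0.1, 0.1, 0, -1, 0, 0, 0.007, 0.1, 0.1, 0, -1, 0, 0, 0.01, 0.1, 0.1, 0, -1, 0, 0, 0.012, 0.1, 0.1, 0, -1, 0, 0, 0.0135, 0.1, 0.1, 0, -1, 0, 0, 0.015, 0.1, 0.1, 0, -1, 0, 0, 0.015, 0.1, 0.1, 0, -1])

```text
time: 9.0
tool_pos: [0.5118, 0.0484, 0.0487]
tcp_rot: [1.822, 2.554, 0.001]
wrist_force: [-2.3, -5.7, 17.2]
width: 0.365
grip_force: 38.4
```

Call:
jog_arm(deltas=[0, 0, -0.008, 0, 0, 0, -1, 0, 0, -0.014, 0, 0, 0, -1, 0.0, 0, -0.014, 0, 0, 0, -1, 0.0, 0, -0.014, 0, 0, 0, -1, 0, 0, -0.014, 0, 0, 0, -1])

```text
time: 9.5
tool_pos: [0.5104, 0.049, 0.0603]
tcp_rot: [1.824, 2.555, 0.0]
wrist_force: [1.7, -4.4, 1.1]
width: 0.362
grip_force: 36.9
```

```bash
cat >> h.py <<'E'
def tri(c1,u1,c2,u2):
    o1,d1=ray(c1,u1);o2,d2=ray(c2,u2);d1=d1[0];d2=d2[0]
    k=np.linalg.lstsq(np.c_[d1,-d2],o2-o1,rcond=None)[0]
    a,b=o1+k[0]*d1,o2+k[1]*d2; return (a+b)/2,np.linalg.norm(a-b)
def blob(c,lo,hi,box):
    x0,y0,x1,y1=box; h=cv2.cvtColor(c['color'],cv2.COLOR_BGR2HSV)[y0:y1,x0:x1]
    m=cv2.inRange(h,lo,hi); n,l,s,ce=cv2.connectedComponentsWithStats(m); i=1+s[1:,4].argmax()
    mm=(l==i).astype(np.uint8); k=max(cv2.findContours(mm,0,1)[0],key=cv2.contourArea)
    return ce[i]+[x0,y0],s[i],k+[x0,y0]
E
python3 - <<'E'
from h import *
delta((.5096,.0493,.0434),pose(19,0))
w=cam('wrist');s=cam('side');st=readout.read_state()
a,sa,ka=blob(w,(45,90,50),(85,255,255),(200,250,320,384))
u=proj(s,st['tool_pos']+[0,0,.02])[0].astype(int)
b,sb,kb=blob(s,(45,90,30),(85,255,255),(u[0]-20,u[1]-20,u[0]+20,u[1]+20))
print(a,sa,b,sb,cv2.fitEllipse(ka))
p,g=tri(w,a,s,b);print(p,g,'in tool',R.from_rotvec(st['tcp_rot']).inv().apply(p-st['tool_pos']))
# case rim corners in side view: dark/light print crop saved
cv2.imwrite('pics/z5.png',cv2.resize(s['color'][130:230,200:330],None,fx=6,fy=6,interpolation=cv2.INTER_CUBIC))
E
```

```text
shift [ 0.0005 -0.0006  0.0169] turn [ 0.08  0.11 -0.03] | t 9.5 pos [0.5104 0.049  0.0603] F [ 1.7 -4.4  1.1] w 0.362 q [ 0.05  0.16  2.12 -0.    0.87 -0.28]
[258.74416855 312.27238525] [  34   46   51   33 1329] [249.16666667 178.86666667] [19 21  7  6 30] ((258.75860595703125, 312.2482604980469), (32.15784454345703, 50.27529525756836), 90.11390686035156)
[0.51372962 0.04011965 0.07582347] 9.435638728959556e-05 in tool [-0.00953631  0.0003053  -0.01552701]
```

View pics/z5.png

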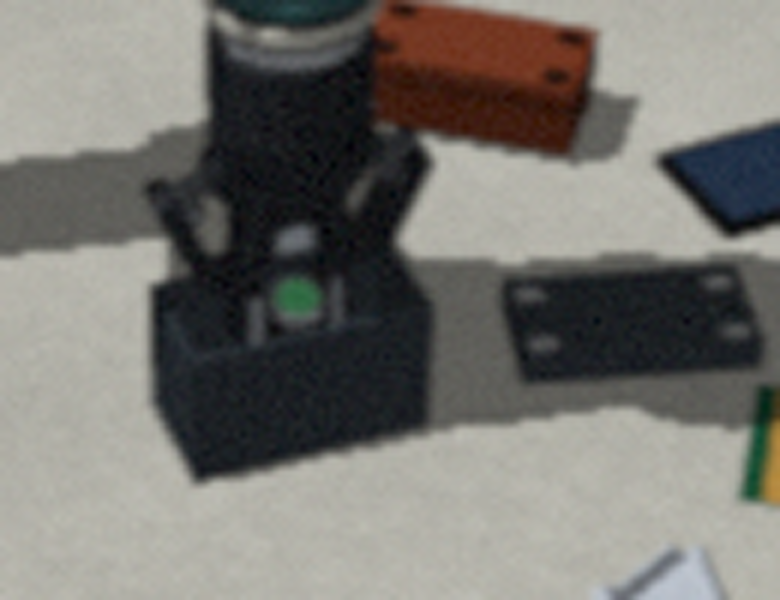

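The side view shows the eyepiece leaning towards that camera, so the loupe has pivoted about 13° in the pads. I'll measure the tilt from the eyepiece ellipse and cancel it by tilting the tool.

```bash
cat >> h.py <<'E'
def loupe():
    w=cam('wrist');s=cam('side');st=readout.read_state();Rt=R.from_rotvec(st['tcp_rot'])
    a,sa,ka=blob(w,(45,90,50),(85,255,255),(200,230,320,384))
    u=proj(s,st['tool_pos']+[0,0,.02])[0].astype(int)
    b,sb,kb=blob(s,(45,90,30),(85,255,255),(u[0]-20,u[1]-20,u[0]+20,u[1]+20))
    p,g=tri(w,a,s,b); asp=lambda e:min(e[1])/max(e[1]); m=asp(cv2.fitEllipse(ka))
    t=np.linspace(0,2*np.pi,60); best=[]
    for f in np.arange(-30,30,.5):   # tilt of the loupe about tool y, deg
        q=np.c_[np.cos(t),np.sin(t),0*t]*.0105
        q=(Rt*R.from_euler('y',f,degrees=True)).apply(q)+p
        best.append((abs(asp(cv2.fitEllipse(proj(w,q).astype(np.float32)))-m),f))
    f=min(best)[1]; ax=(Rt*R.from_euler('y',f,degrees=True)).apply([0,0,1])
    print('eye world',p.round(4),'gap',round(g,4),'tool',Rt.inv().apply(p-st['tool_pos']).round(4),'aspect',round(m,3),'tilt in tool',f,'axis',ax.round(3),'centre',(p+.027*ax).round(4),'bottom',(p+.054*ax).round(4))
E
python3 -c "
from h import *
loupe(); delta((.5104,.049,.0753),pose(19,-13.5))"
```

```text
eye world [0.5138 0.04   0.0756] gap 0.0 tool [-0.0097  0.0003 -0.0153] aspect 0.637 tilt in tool 17.0 axis [-0.093  0.275 -0.957] centre [0.5113 0.0474 0.0498] bottom [0.5087 0.0548 0.0239]
shift [-0.0001  0.0001 -0.015 ] turn [  0.07 -13.39  -0.03] | t 9.7 pos [0.5103 0.049  0.0603] F [ 1.9 -5.2  1.6] w 0.364 q [ 0.05  0.16  2.12 -0.    0.87 -0.28]
```

Call:
jog_arm(deltas=[0, 0, -0.015, 0, 0, 0, -1, 0, 0, -0.025, 0, -5, 0, -1, 0, 0, -0.025, 0, -10, 0, -1, 0, 0, -0.025, 0, -16, 0, -1, 0, 0, -0.025, 0, -16, 0, -1, 0, 0, -0.025, 0, -16, 0, -1])

```text
time: 10.3
tool_pos: [0.5085, 0.0505, 0.0841]
tcp_rot: [1.687, 2.368, -0.238]
wrist_force: [0.2, -0.7, -0.1]
width: 0.362
grip_force: 36.6
```

```bash
python3 -c "
from h import *
loupe(); delta((.5104,.049,.0753),pose(19,-16))"
```

```text
eye world [0.5102 0.0458 0.1016] gap 0.0003 tool [-0.0082 -0.0004 -0.0153] aspect 0.639 tilt in tool 16.5 axis [-0.004  0.009 -1.   ] centre [0.5101 0.0461 0.0746] bottom [0.51   0.0463 0.0476]
shift [0.0018 0.0008 0.0092] turn [-0.05 -0.07 -0.06] | t 10.4 pos [0.5094 0.0495 0.0846] F [-1.  -0.4 -1.3] w 0.361 q [ 0.22  0.12  2.14 -0.36  0.89  0.12]
```

Call:
jog_arm(deltas=[0.0028, 0.0005, 0.0096, 0, 0, 0, -1, 0.0055, 0.0005, 0.0192, 0, 0, 0, -1, 0.0069, 0.0005, 0.024, 0, 0, 0, -1, 0.0083, 0.0005, 0.0288, 0, 0, 0, -1, 0.0091, 0.0005, 0.0317, 0, 0, 0, -1, 0.0096, 0.0005, 0.0336, 0, 0, 0, -1, 0.0096, 0.0005, 0.0336, 0, 0, 0, -1])

```text
time: 11.1
tool_pos: [0.51, 0.0495, 0.0498]
tcp_rot: [1.688, 2.364, -0.238]
wrist_force: [0.5, -0.6, -1.4]
width: 0.362
grip_force: 36.6
```

```bash
python3 -c "
from h import *
loupe(); delta((.5108,.0458,.0753),pose(19,-16))"
```

```text
eye world [0.5117 0.0456 0.068 ] gap 0.0003 tool [-0.009   0.     -0.0159] aspect 0.64 tilt in tool 16.5 axis [-0.002  0.008 -1.   ] centre [0.5117 0.0458 0.041 ] bottom [0.5116 0.046  0.014 ]
shift [-0.0105 -0.0008 -0.0231] turn [ 0.02  0.04 -0.05] | t 11.2 pos [0.5103 0.0496 0.0502] F [0.4 0.2 0.8] w 0.358 q [ 0.23  0.17  2.15 -0.38  0.82  0.16]
```

Call:
jog_arm(deltas=[0.0006, 0, 0.002, 0, 0, 0, -1, 0.0011, 0, 0.0038, 0, 0, 0, -1, 0.0014, 0, 0.005, 0, 0, 0, -1, 0.0014, 0, 0.005, 0, 0, 0, -1, 0.0014, 0, 0.005, 0, 0, 0, -1])

```text
time: 11.7
tool_pos: [0.5105, 0.0491, 0.045]
tcp_rot: [1.687, 2.363, -0.238]
wrist_force: [2.8, -3.9, -0.4]
width: 0.361
grip_force: 36.7
```

Call:
jog_arm(deltas=[0, 0, 0, 0, 0, 0, -0.1, 0, 0, 0, 0, 0, 0, 0.1, 0, 0, 0, 0, 0, 0, 0.1, 0, 0, 0, 0, 0, 0, 0.1, -0.0055, 0, -0.0192, 0, 0, 0, 0.1, -0.014, 0, -0.048, 0, 0, 0, 0.1, -0.028, 0, -0.096, 0, 0, 0, 0.1, -0.05, 0, -0.17, 0, 0, 0, 0.1])

```text
time: 12.5
tool_pos: [0.5086, 0.0493, 0.1947]
tcp_rot: [1.688, 2.367, -0.24]
wrist_force: [0.4, 0.6, -0.7]
width: 0.547
grip_force: 0.0
```

Run:
```python
from h import *
w=cam('wrist','w3');s=cam('side')
a,sa,ka=blob(w,(45,90,50),(85,255,255),(150,60,360,300));e=cv2.fitEllipse(ka)
uu=proj(s,(.511,.046,.062))[0].astype(int);b,sb,kb=blob(s,(45,90,30),(85,255,255),(uu[0]-15,uu[1]-15,uu[0]+15,uu[1]+15))
print(a,sa,b,sb,tri(w,a,s,b), e, onz(w,a,.062))
t=np.linspace(0,6.28,60);q=np.c_[np.cos(t),np.sin(t),0*t]*.0105+[.511,.046,.062];print(cv2.fitEllipse(proj(w,q).astype(np.float32)))
delta((.6827,.093,.18),pose(4.6+90))
```

```text
[260.95973154 150.58612975] [ 99  80  25  22 447] [248.53333333 181.86666667] [13 14  6  4 15] (array([0.5120942 , 0.04517139, 0.06094172]), np.float64(0.0004131766802917059)) ((260.9616394042969, 150.58566284179688), (21.654645919799805, 24.35214614868164), 89.34121704101562) [[0.51172132 0.04563103 0.062     ]]
((260.250732421875, 149.6412353515625), (24.422466278076172, 26.65641975402832), 89.48422241210938)
shift [-0.0067  0.1719  0.0284] turn [ -9.91  14.23 -75.19] | t 12.6 pos [0.5152 0.0505 0.2029] F [0.8 0.7 0.1] w 0.553 q [ 0.22 -0.02  2.04 -0.31  1.1   0.03]
```

View pics/w3.png

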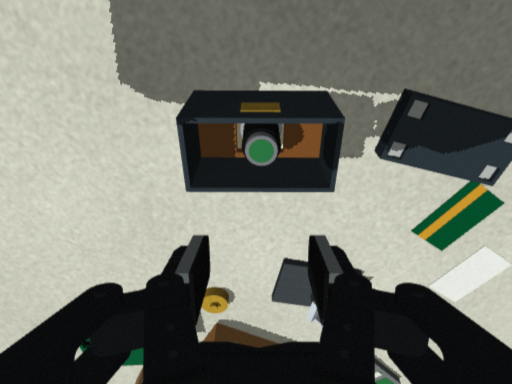

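The loupe stands upright in the pocket: eyepiece triangulated at (0.512, 0.045, 0.061), seen at (261,150). The lid is at (450,135). On to the lid.

Call:
jog_arm(deltas=[0, 0.0, 0, -1, 2, -8, 1, 0, 0.02, 0, -2, 4, -16, 1, 0, 0.04, 0, -3, 6, -24, 1, 0, 0.07, 0.01, -4, 7, -32, 1, 0, 0.1, 0.01, -5, 9, -40, 1, -0.005, 0.13, 0.02, -6, 10, -48, 1, -0.005, 0.15, 0.02, -7, 11, -56, 1, -0.007, 0.172, 0.02, -8, 12, -64, 1])

```text
time: 13.4
tool_pos: [0.6767, 0.0939, 0.1754]
tcp_rot: [0.173, 3.119, -0.053]
wrist_force: [-0.1, 0.5, 0.4]
width: 0.997
grip_force: 0.0
```

Run:
```python
from h import *
delta((.6827,.093,.19),pose(4.6+90))
```

```text
shift [-0.0063 -0.0007 -0.0144] turn [ -2.     0.94 -10.95] | t 13.4 pos [0.6767 0.0939 0.1754] F [-0.1  0.5  0.4] w 0.997 q [ 0.12  0.32  1.67 -0.04  1.14 -1.32]
```

Call:
jog_arm(deltas=[-0.006, -0.001, -0.014, -1.5, 0.7, -8, 1, -0.006, -0.001, -0.014, -2, 0.9, -11, 1, -0.006, -0.001, -0.014, -2, 0.9, -11, 1, -0.006, -0.001, -0.014, -2, 0.9, -11, 1, -0.006, -0.001, -0.014, -2, 0.9, -11, 1])

```text
time: 13.9
tool_pos: [0.6817, 0.0922, 0.1908]
tcp_rot: [-0.118, 3.136, -0.003]
wrist_force: [-0.1, 0.1, 0.4]
width: 0.998
grip_force: 0.0
```

```bash
cat >> h.py <<'E'
def squares(c,center,zr,L,W,th,yaw0,light):
    """recess squares near their predicted pixels; returns centre,yaw"""
    g=cv2.GaussianBlur(cv2.cvtColor(c['color'],cv2.COLOR_BGR2GRAY),(3,3),0); y=np.radians(yaw0); M=np.array([[np.cos(y),-np.sin(y)],[np.sin(y),np.cos(y)]])
    out=[]
    for sx,sy in((-1,-1),(1,-1),(1,1),(-1,1)):
        p=np.r_[np.array(center)+M@[sx*L,sy*W],zr]; u=proj(c,p)[0]; r=14
        x0,y0=(u-r).astype(int); 
        if x0<0 or y0<0 or x0+2*r>512 or y0+2*r>384: print('out',u); out.append([np.nan]*2); continue
        sub=g[y0:y0+2*r,x0:x0+2*r]; m=((sub>th) if light else (sub<th)).astype(np.uint8)
        n,l,s,ce=cv2.connectedComponentsWithStats(m); ok=[i for i in range(1,n) if 25<s[i,4]<500]
        if not ok: print('none',u); out.append([np.nan]*2); continue
        i=min(ok,key=lambda i:np.hypot(*(ce[i]-r))); cc=ce[i]+[x0,y0]; q=onz(c,cc,zr)[0,:2]; out.append(q); print(cc.round(1),s[i,2:].tolist(),q.round(4))
    o=np.array(out); ex=np.r_[[o[1]-o[0]],[o[2]-o[3]]]; e=np.nanmean(ex,0)
    print('centre',((o[0]+o[2])/2).round(4),((o[1]+o[3])/2).round(4),'yaw',np.degrees(np.arctan2(e[1],e[0])).round(2),'len',np.linalg.norm(e).round(4)); return o
E
python3 - <<'E'
from h import *
delta((.6827,.093,.19),pose(4.6+90))
w=cam('wrist','w4'); squares(w,(.6827,.093),.020,.048,.0195,70,4.6,True)
E
```

```text
shift [-0.001   0.0007  0.0008] turn [-0.11  0.16 -0.31] | t 13.9 pos [0.6817 0.0922 0.1908] F [-0.1  0.1  0.4] w 0.998 q [ 0.1   0.32  1.64 -0.    1.18 -1.55]
[236.3 124.8] [17, 18, 280] [0.6361 0.0695]
[239.3 224.4] [17, 14, 225] [0.7318 0.0777]
[278.6 224. ] [14, 11, 152] [0.7285 0.1161]
[280.1 123.9] [16, 15, 228] [0.6325 0.1086]
centre [0.6823 0.0928] [0.6822 0.0932] yaw 4.65 len 0.0962
```

View pics/w4.png

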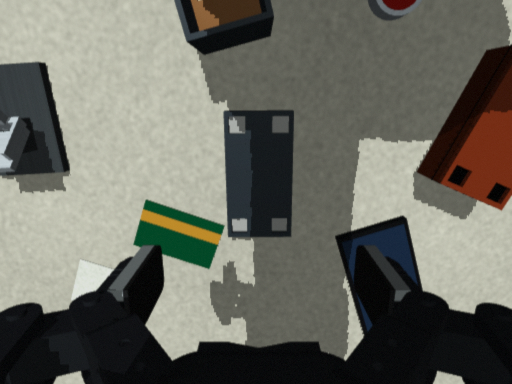

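The lid's recesses give its centre as (0.682, 0.093) with yaw 4.65°, squarely under the gripper. I'll descend on it.

Call:
jog_arm(deltas=[-0.001, 0.001, 0.03, 0, 0, -0.3, 1, -0.001, 0.001, 0.06, 0, 0, -0.3, 1, -0.001, 0.001, 0.09, 0, 0, -0.3, 1, -0.001, 0.001, 0.12, 0, 0, -0.3, 1, -0.001, 0.001, 0.14, 0, 0, -0.3, 1, -0.001, 0.001, 0.155, 0, 0, -0.3, 1, -0.001, 0.001, 0.163, 0, 0, -0.3, 1, -0.001, 0.001, 0.163, 0, 0, -0.3, 1])

```text
time: 14.75
tool_pos: [0.6835, 0.0926, 0.0277]
tcp_rot: [-0.127, 3.136, -0.003]
wrist_force: [0.3, -0.4, -0.0]
width: 0.997
grip_force: 0.0
```

Call:
jog_arm(deltas=[0, 0, 0, 0, 0, 0, 0.6, 0, 0, 0, 0, 0, 0, 0.4, 0, 0, 0, 0, 0, 0, 0.2, 0, 0, 0, 0, 0, 0, -1, 0, 0, 0, 0, 0, 0, -1, 0, 0, 0, 0, 0, 0, -1], squeeze=60)

```text
time: 15.35
tool_pos: [0.686, 0.0929, 0.0311]
tcp_rot: [-0.126, 3.131, -0.002]
wrist_force: [-0.3, 1.6, 6.6]
width: 0.696
grip_force: 64.5
```

Call:
jog_arm(deltas=[0, 0, -0.005, 0, 0, 0, -1, 0, 0, -0.01, 0, 0, 0, -1, 0, 0, -0.03, 0, 0, 0, -1, 0, 0, -0.06, 0, 0, 0, -1, 0, 0, -0.1, 0, 0, 0, -1, 0, 0, -0.13, 0, 0, 0, -1, 0, 0, -0.13, 0, 0, 0, -1, 0, 0, -0.13, 0, 0, 0, -1])

```text
time: 16.15
tool_pos: [0.6838, 0.0928, 0.1592]
tcp_rot: [-0.127, 3.133, -0.003]
wrist_force: [-0.9, -0.5, -2.7]
width: 0.697
grip_force: 65.3
```

Run:
```python
from h import *
for i in range(2):
    w=cam('wrist','w5'); s=cam('side'); delta((.5115,.0456,.19),pose(109))
st=readout.read_state();u=proj(s,st['tool_pos'])[0].astype(int)
g=cv2.resize(s['color'][u[1]-45:u[1]+45,u[0]-60:u[0]+60],None,fx=3.2,fy=3.2,interpolation=cv2.INTER_CUBIC)
cv2.imwrite('pics/z6.png',np.hstack([w['color'][96:384],g]))
```

```text
shift [ 0.1737 -0.0332 -0.0338] turn [ -0.13  -0.   -14.38] | t 16.2 pos [0.6819 0.0926 0.1562] F [ 0.3  1.2 -2.4] w 0.698 q [ 0.1   0.35  1.66 -0.    1.13 -1.55]
shift [ 0.1736 -0.0332 -0.0342] turn [ -0.12  -0.05 -14.37] | t 16.4 pos [0.6818 0.0926 0.1557] F [-0.4  0.7 -2.5] w 0.698 q [ 0.1   0.35  1.66 -0.    1.13 -1.55]
```

View pics/z6.png

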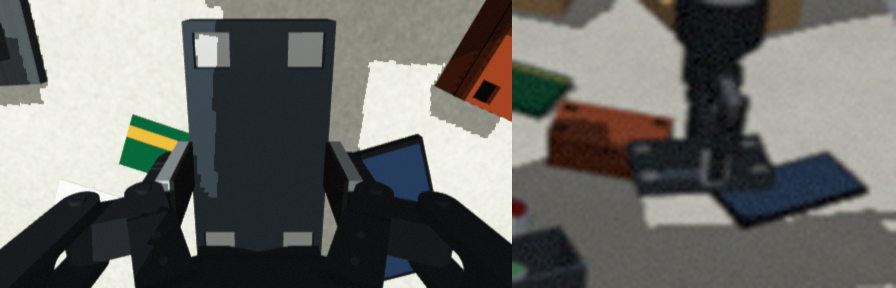

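The lid is held level, with recesses at (212,145), (305,145), (220,335) and (298,335) in the wrist view. I'll work out its place in the tool from those.

```bash
cat >> h.py <<'E'
RC=np.array([[0,-.96,-.279],[1,0,0],[0,-.279,.96]]);OC=np.array([.0719,-.0003,-.1247])
def intool(w,uv,z):
    d=np.c_[(np.array(uv)[:,0]-w['cx'])/w['fx'],(np.array(uv)[:,1]-w['cy'])/w['fy'],np.ones(len(uv))]@RC.T
    return OC+d*((z-OC[2])/d[:,2])[:,None]
E
python3 - <<'E'
from h import *
w=cam('wrist'); g=cv2.cvtColor(w['color'],cv2.COLOR_BGR2GRAY)
uv=[]
for u,v in((212,145),(305,145)):
    sub=g[v-25:v+25,u-25:u+25]; n,l,s,ce=cv2.connectedComponentsWithStats((sub>85).astype(np.uint8)); 
    i=l[25,25]; uv.append(ce[i]+[u-25,v-25]); print(uv[-1],s[i])
for z in(0,.004,.008,.012): q=intool(w,uv,z); print(z,q.round(4)[:,:2].tolist(),np.linalg.norm(q[1]-q[0]).round(4),np.degrees(np.arctan2(*(q[1]-q[0])[:2])).round(2))
E
```

```text
[211.57864238 145.41225166] [   7    8   36   36 1208]
[304.91033305 145.33902647] [   8    8   35   35 1171]
0 [[0.0543, -0.0184], [0.0543, 0.0176]] 0.036 0.04
0.004 [[0.0537, -0.019], [0.0538, 0.0181]] 0.0371 0.04
0.008 [[0.0532, -0.0195], [0.0532, 0.0187]] 0.0383 0.04
0.012 [[0.0526, -0.0201], [0.0526, 0.0193]] 0.0394 0.04
```

Run:
```python
from h import *
import pickle; c=pickle.load(open('c.pkl','rb')); g=cv2.GaussianBlur(c['color'],(3,3),0).mean(2)
def cross(v,th,k0):  # subpixel crossing
    i=np.where(np.diff(v>th))[0]; return [round(k0+j+(th-v[j])/(v[j+1]-v[j]),2) for j in i]
bot={x:cross(g[203:214,x],130,203) for x in(195,202,209,216,222,300,305,310)}
left={y:cross(g[y,180:196],140,180) for y in(145,155,165,175,185,195,203)}
right={y:cross(g[y,308:320],75,308) for y in(145,155,165,175,185,195,203)}
rin={x:cross(g[138:153,x],40,138) for x in(205,215,225)}
print(bot,left,right,rin)
def lin(d): k=[a for a in d if len(d[a])==1]; return np.polyfit(k,[d[a][0] for a in k],1)
b,l,r=map(lin,(bot,left,right))
bl=onz(c,(190,np.polyval(b,190)),.074)[0];br=onz(c,(312,np.polyval(b,312)),.074)[0]
print('yaw',np.degrees(np.arctan2(*(br-bl)[[1,0]])))
v=190; L=onz(c,(np.polyval(l,v),v),.074)[0];Rr=onz(c,(np.polyval(r,v),v),.074)[0]; print(np.linalg.norm(L-Rr),(L+Rr)/2)
ux=np.array([np.cos(np.radians(19)),np.sin(np.radians(19)),0]);uy=np.array([-ux[1],ux[0],0])
m=(L+Rr)/2; bm=(bl+br)/2; print('centre', ux*(m@ux)+uy*(bm@uy+.031))
```

```text
{195: [np.float64(206.47)], 202: [np.float64(206.53)], 209: [np.float64(206.46)], 216: [np.float64(206.5)], 222: [np.float64(206.47)], 300: [np.float64(206.55)], 305: [np.float64(206.55)], 310: [np.float64(206.4)]} {145: [np.float64(185.71)], 155: [np.float64(186.56)], 165: [np.float64(187.16)], 175: [np.float64(187.7)], 185: [np.float64(188.43)], 195: [np.float64(189.06)], 203: [np.float64(189.55)]} {145: [np.float64(314.95)], 155: [np.float64(314.4)], 165: [np.float64(314.1)], 175: [np.float64(313.62)], 185: [np.float64(312.49)], 195: [np.float64(311.23)], 203: [np.float64(311.0)]} {205: [np.float64(147.71)], 215: [np.float64(147.69)], 225: [np.float64(147.53)]}
yaw 18.673976455076037
0.11871937393660413 [0.51501927 0.03214855 0.074     ]
centre [0.51037833 0.0456268  0.        ]
```

```bash
python3 -c "
from h import *
delta((.5152,.0476,.15),pose(108.7))"
```

```text
shift [ 0.17   -0.0314  0.006 ] turn [ -0.13  -0.02 -14.08] | t 16.4 pos [0.6821 0.0926 0.156 ] F [-0.7  0.2 -2.2] w 0.695 q [ 0.1   0.35  1.66 -0.    1.13 -1.55]
```

Call:
jog_arm(deltas=[0.02, -0.004, 0, 0, 0, -2, -1, 0.05, -0.009, 0, 0, 0, -4, -1, 0.08, -0.015, 0.0, 0, 0, -6.5, -1, 0.11, -0.02, 0.0, 0, 0, -9, -1, 0.14, -0.026, 0.003, 0, 0, -11.5, -1, 0.16, -0.03, 0.005, 0, 0, -13.5, -1, 0.17, -0.0314, 0.006, 0, 0, -14.1, -1, 0.17, -0.0314, 0.006, 0, 0, -14.1, -1])

```text
time: 17.2
tool_pos: [0.5153, 0.0476, 0.1511]
tcp_rot: [-0.509, 3.098, -0.004]
wrist_force: [0.4, 0.1, -1.6]
width: 0.699
grip_force: 65.3
```

Call:
jog_arm(deltas=[0, 0, 0, 0, 0, 0, -1, 0, 0, 0, 0, 0, 0, -1, 0, 0, 0, 0, 0, 0, -1, 0, 0, 0, 0, 0, 0, -1])

```text
time: 17.6
tool_pos: [0.5175, 0.0479, 0.1521]
tcp_rot: [-0.51, 3.095, -0.004]
wrist_force: [0.6, 0.3, -2.0]
width: 0.695
grip_force: 65.3
```

```bash
python3 -c "
from h import *
delta((.5152,.0476,.11),pose(108.7))"
```

```text
shift [0.0025 0.0005 0.0421] turn [-0.18  0.23  0.03] | t 17.6 pos [0.5175 0.0479 0.1521] F [ 0.6  0.3 -2. ] w 0.695 q [ 0.05  0.05  2.04 -0.    1.05 -1.85]
```

```bash
cat >> h.py <<'E'
def settle(n=6):
    P=[]
    for i in range(n): cam('wrist'); P.append(readout.read_state()['tool_pos'])
    P=np.array(P)*1000; print('mean',P.mean(0).round(2),'std',P.std(0).round(2)); print(P.round(1).tolist())
E
python3 -c "
from h import *
settle()
delta((.5152,.0476,.11),pose(108.7))"
```

```text
mean [517.02  47.86 152.02] std [0.17 0.04 0.03]
[[517.3, 47.9, 152.1], [517.2, 47.9, 152.0], [517.0, 47.9, 152.0], [516.9, 47.9, 152.0], [516.9, 47.8, 152.0], [516.8, 47.8, 152.0]]
shift [0.0017 0.0005 0.042 ] turn [-0.18  0.21  0.03] | t 17.9 pos [0.5168 0.0478 0.152 ] F [-0.3  1.3 -1.7] w 0.693 q [ 0.05  0.05  2.04 -0.    1.05 -1.85]
```

Call:
jog_arm(deltas=[0.001, 0.0004, 0.01, -0.1, 0.1, 0, -1, 0.001, 0.0004, 0.02, -0.1, 0.1, 0, -1, 0.001, 0.0004, 0.03, -0.1, 0.1, 0, -1, 0.001, 0.0004, 0.04, -0.1, 0.1, 0, -1, 0.001, 0.0004, 0.04, -0.1, 0.1, 0, -1, 0.001, 0.0004, 0.04, -0.1, 0.1, 0, -1, 0.001, 0.0004, 0.04, -0.1, 0.1, 0, -1, 0.001, 0.0004, 0.04, -0.1, 0.1, 0, -1])

```text
time: 18.7
tool_pos: [0.5164, 0.0478, 0.1126]
tcp_rot: [-0.511, 3.096, -0.002]
wrist_force: [-0.2, -0.7, -1.5]
width: 0.691
grip_force: 65.3
```

```bash
python3 -c "
from h import *
settle(3)
delta((.5152,.0476,.0975),pose(108.7))"
```

```text
mean [516.34  47.79 112.6 ] std [0.06 0.01 0.04]
[[516.4, 47.8, 112.6], [516.3, 47.8, 112.6], [516.3, 47.8, 112.5]]
shift [0.0011 0.0002 0.015 ] turn [-0.1   0.17  0.03] | t 18.9 pos [0.5163 0.0478 0.1125] F [ 0.3 -0.3 -2.2] w 0.695 q [ 0.04  0.09  2.07 -0.    0.97 -1.85]
```

Call:
jog_arm(deltas=[0.0008, 0.0002, 0.003, -0.1, 0.1, 0, -1, 0.0008, 0.0002, 0.006, -0.1, 0.1, 0, -1, 0.0008, 0.0002, 0.009, -0.1, 0.1, 0, -1, 0.0008, 0.0002, 0.011, -0.1, 0.1, 0, -1, 0.0008, 0.0002, 0.013, -0.1, 0.1, 0, -1, 0.0008, 0.0002, 0.014, -0.1, 0.1, 0, -1, 0.0008, 0.0002, 0.015, -0.1, 0.1, 0, -1, 0.0008, 0.0002, 0.015, -0.1, 0.1, 0, -1])

```text
time: 19.65
tool_pos: [0.5152, 0.0474, 0.0993]
tcp_rot: [0.512, -3.099, 0.001]
wrist_force: [-8.3, -1.7, 14.6]
width: 0.695
grip_force: 67.3
```

```bash
python3 -c "
from h import *
settle(3)
delta((.5152,.0476,.0975),pose(108.7))"
```

```text
mean [515.23  47.38  99.26] std [0.01 0.01 0.01]
[[515.2, 47.4, 99.3], [515.2, 47.4, 99.3], [515.2, 47.4, 99.3]]
shift [-0.      0.0002  0.0018] turn [-0.02 -0.01  0.06] | t 19.8 pos [0.5152 0.0474 0.0993] F [-8.  -1.5 13.7] w 0.695 q [ 0.04  0.11  2.08 -0.    0.95 -1.85]
```

Call:
jog_arm(deltas=[0.001, 0, 0.0, 0, 0, 0, -1, 0.0015, 0, 0.0, 0, 0, 0, -1, 0.0015, 0, 0.001, 0, 0, 0, -1, 0.0015, 0, 0.001, 0, 0, 0, -1])

```text
time: 20.2
tool_pos: [0.5152, 0.0474, 0.0992]
tcp_rot: [-0.511, 3.097, 0.0]
wrist_force: [-6.4, 0.4, 16.0]
width: 0.694
grip_force: 67.6
```

```bash
python3 -c "
from h import *
settle(3)
delta((.5152,.0476,.0975),pose(108.7))"
```

```text
mean [515.18  47.36  99.25] std [0.01 0.01 0.  ]
[[515.2, 47.4, 99.3], [515.2, 47.4, 99.2], [515.2, 47.3, 99.2]]
shift [-0.0001  0.0002  0.0017] turn [-0.03  0.17  0.04] | t 20.4 pos [0.5152 0.0473 0.0992] F [-6.8  0.3 16. ] w 0.696 q [ 0.04  0.11  2.08  0.    0.95 -1.85]
```

It's locked in x and y and its height is stable, so the lid is probably home. I'll release it and check from above.

Call:
jog_arm(deltas=[0, 0, 0, 0, 0, 0, 0.5, 0, 0, 0, 0, 0, 0, 1, 0, 0, 0, 0, 0, 0, 1, 0, 0, -0.03, 0, 0, 0, 1, 0, 0, -0.08, 0, 0, 0, 1, 0, 0, -0.12, 0, 0, 0, 1, 0, 0, -0.15, 0, 0, 0, 1, 0, 0, -0.15, 0, 0, 0, 1])

```text
time: 21.15
tool_pos: [0.517, 0.0473, 0.2517]
tcp_rot: [-0.509, 3.09, -0.001]
wrist_force: [0.8, 0.2, 0.6]
width: 0.999
grip_force: 0.0
```

Run:
```python
from h import *
settle(5)
w=cam('wrist','w6'); 
for z in(.087,.090): squares(w,(.511,.0457),z,.048,.0195,75,18.7,True)
s=cam('side','s6'); b,sb,kb=blob(s,(0,0,0),(180,255,60),(195,140,330,240)) ; print(sb)
```

```text
mean [513.47  47.15 245.62] std [1.12 0.05 1.8 ]
[[515.4, 47.2, 248.7], [514.0, 47.2, 246.5], [513.0, 47.1, 245.0], [512.5, 47.1, 244.1], [512.4, 47.1, 243.8]]
[234.5 126.3] [18, 19, 321] [0.4734 0.0134]
[236.8 230.5] [17, 14, 227] [0.5645 0.0444]
[278.1 230.4] [14, 10, 132] [0.552  0.0812]
[279.4 125.8] [18, 18, 303] [0.4607 0.0498]
centre [0.5127 0.0473] [0.5126 0.0471] yaw 18.87 len 0.0964
[234.5 126.3] [18, 19, 321] [0.4731 0.0136]
[236.8 230.5] [17, 14, 227] [0.5632 0.0442]
[278.1 230.4] [14, 10, 132] [0.5509 0.0806]
[279.4 125.8] [18, 18, 303] [0.4605 0.0495]
centre [0.512  0.0471] [0.5119 0.0468] yaw 18.87 len 0.0954
[  30   34   48   36 1216]
```

The recess spacing is 96.4 mm at home height, which matches the lid being home. Next is the brown box.

```bash
sed -i 's/m=((sub>th) if light else (sub<th))/m=((sub>th) if light else (sub<th*np.median(sub)))/' h.py; python3 -c "
from h import *
delta((.6197,.2614,.215),pose(79.2))"
```

```text
shift [-0.1704  0.1685  0.0286] turn [ 0.03 -0.2  29.53] | t 21.5 pos [0.5125 0.0471 0.244 ] F [ 0.3 -0.5 -0.5] w 0.996 q [ 0.04 -0.04  1.94  0.    1.24 -1.85]
```

Call:
jog_arm(deltas=[-0.03, 0.03, 0, 0, 0, 6, 1, -0.06, 0.06, 0, 0, 0, 12, 1, -0.09, 0.09, 0.01, 0, 0, 18, 1, -0.12, 0.12, 0.015, 0, 0, 24, 1, -0.15, 0.15, 0.02, 0, 0, 29.5, 1, -0.17, 0.1685, 0.0286, 0, 0, 29.5, 1, -0.17, 0.1685, 0.0286, 0, 0, 29.5, 1, -0.17, 0.1685, 0.0286, 0, 0, 29.5, 1])

```text
time: 22.3
tool_pos: [0.6197, 0.2614, 0.2154]
tcp_rot: [-0.293, -3.125, 0.003]
wrist_force: [-0.8, 0.6, -0.3]
width: 1.0
grip_force: 0.0
```

Run:
```python
from h import *
settle(6)
w=cam('wrist','b1'); o=squares(w,(.6197,.2614),.046,.048,.0195,.6,-10.8,False)
```

```text
mean [620.22 260.38 217.4 ] std [0.26 0.19 0.71]
[[619.8, 260.8, 216.2], [620.0, 260.4, 216.9], [620.2, 260.3, 217.4], [620.3, 260.2, 217.8], [620.4, 260.3, 218.0], [620.5, 260.4, 218.2]]
none [236.51939008 123.28915441]
none [238.52976807 222.75009635]
[269.2 217.3] [12, 18, 190] [0.6633 0.2639]
[281.9 116.8] [19, 17, 268] [0.571  0.2923]
centre [nan nan] [nan nan] yaw -17.13 len 0.0966
```

Run:
```python
from h import *
w=cam('wrist','b1'); o=squares(w,(.6114,.2595),.046,.048,.0195,.6,-17.1,False)
delta((.6114,.2595,.215),pose(90-17.1))
```

```text
none [238.33627704 112.21818732]
none [229.38706996 212.9198332 ]
[266.2 216.9] [17, 15, 209] [0.6624 0.2613]
[281.5 116.5] [18, 18, 271] [0.5708 0.2922]
centre [nan nan] [nan nan] yaw -18.67 len 0.0967
shift [ 0.0088 -0.0028  0.0032] turn [0.05 0.04 6.27] | t 22.7 pos [0.6206 0.2606 0.2182] F [-0.2  0.1  0. ] w 1.001 q [ 0.36  0.28  1.64  0.    1.22 -1.02]
```

Run:
```python
from h import *
im=cv2.imread('pics/b1.png'); g=im.mean(2); h=cv2.cvtColor(im,cv2.COLOR_BGR2HSV)
print('cols',list(range(196,312,4)))
for y in range(90,250,5): print(y,' '.join('%3d'%g[y,x] for x in range(196,312,4)))
```

```text
cols [196, 200, 204, 208, 212, 216, 220, 224, 228, 232, 236, 240, 244, 248, 252, 256, 260, 264, 268, 272, 276, 280, 284, 288, 292, 296, 300, 304, 308]
90 103 102  99 101 105 104 100 106  97 103  99  99 102 103 101 104 102 101 103 103 104 101 102 109 106 108 108 102 102
95 101 101 102  98 103 103 104 103 107 104 106 102 101 103 104 103 104 101 102 109 110 102 105 105 105 103 104 110  99
100  96  99  96 103  99 105 104 101  95 101 105 106 107 103 102 103 104 104  99  88  99 100 101 108 104 103 102 103 168
105 102 101  98 100 100 101  96  99  96 102 107 104 102 103 104 103 102 103  98  75  73  73  71  70  71  62  68 137 167
110  98  95 103 105 103 102 102 105 105 101 104 103 102 107 102 103 103 108  51  72  11   3   8   9  67  70  71  71  70
115  98 100  98  99  97 100 100 109 101  98 101 101  98 103 102 105 103 104  34  71   9   8   8   8  69  72  71  72  71
120  98 105 101 102 100  99 106 104 101 101 101 102 107 105 104 108 102 105  42  67  10   4   9   8  73  68  71  70  69
125  99 100 101 107 101  99 100 105 104 103 104  99  99 103 101 101 103 103  65  67  58  45  22  22  70  69  69
[... 2188 characters left out ...]
 103 104 104 102 103 107 102 104 104 105  96  32   1   1   1   2  33  35  64  66  65  65   2   3   1
225 106 100  99 102  99 101 103 106 105 102 102 104 105 105  96  33  32  29  27  25  32  33  34  65  66  65   4   2   4
230 106 102 100 103  98 104 102  99 102 103 100 102 106 104 105 103 104 101  92  83  68  48  38  39  64  66  61  59  51
235 103  99  99 102 108 101 104 101 101 102 103 101 105 107 103 105 103 105 100 105 101 108 106 102 106 107 104 101  96
240  95 103  98 102 101 104 104 104 100 101 106 107 106 105 100 101 101 103 101 102 105 106  98 105 100 111 199 194 192
245 124 100 106 105 104 101 101 103 102 106 103 100 108 103  96  97 108 101 102 108 104 104 102 101 107 102 113 201 199
```

Run:
```python
from h import *
w=cam('wrist','b1'); o=squares(w,(.6228,.2953),.046,.048,.0195,.6,-18.7,False)
delta((.6228,.2953,.215),pose(90-18.7))
```

```text
[281.4 116.5] [18, 18, 272] [0.5708 0.2922]
[266.  216.9] [17, 15, 207] [0.6624 0.2612]
[305.7 222.1] [17, 15, 207] [0.6751 0.2986]
[324.7 122.6] [19, 18, 279] [0.5834 0.3296]
centre [0.6229 0.2954] [0.6229 0.2954] yaw -18.7 len 0.0968
shift [0.0044 0.0343 0.0031] turn [0.05 0.04 7.88] | t 22.8 pos [0.6206 0.2607 0.2181] F [-0.  -0.5 -0.2] w 1.002 q [ 0.36  0.28  1.64  0.    1.22 -1.02]
```

Call:
jog_arm(deltas=[0.002, 0.017, 0.0, 0, 0, 4, 1, 0.0044, 0.0343, 0.003, 0, 0, 7.9, 1, 0.0044, 0.0343, 0.04, 0, 0, 7.9, 1, 0.0044, 0.0343, 0.08, 0, 0, 7.9, 1, 0.0044, 0.0343, 0.12, 0, 0, 7.9, 1, 0.0044, 0.0343, 0.13, 0, 0, 7.9, 1, 0.0044, 0.0343, 0.13, 0, 0, 7.9, 1, 0.0044, 0.0343, 0.13, 0, 0, 7.9, 1])

```text
time: 23.55
tool_pos: [0.6241, 0.2963, 0.0896]
tcp_rot: [0.51, 3.097, 0.003]
wrist_force: [0.6, 0.3, 1.5]
width: 1.001
grip_force: 0.0
```

```bash
python3 -c "
from h import *
settle(6); delta((.6229,.2954,.035),pose(90-18.7))"
```

```text
mean [624.43 296.58  90.41] std [0.39 0.14 0.48]
[[624.7, 296.7, 90.6], [624.9, 296.7, 90.9], [624.7, 296.7, 90.8], [624.4, 296.6, 90.5], [624.1, 296.4, 90.0], [623.7, 296.3, 89.5]]
shift [ 0.0006 -0.0013  0.0545] turn [0.14 0.13 0.03] | t 23.9 pos [0.6237 0.2963 0.0895] F [-1.3  0.7  0.3] w 1.001 q [ 0.41  0.42  1.71  0.    1.01 -0.84]
```

Call:
jog_arm(deltas=[0.0003, -0.001, 0.015, 0, 0, 0, 1, 0.0003, -0.001, 0.03, 0, 0, 0, 1, 0.0003, -0.001, 0.045, 0, 0, 0, 1, 0.0003, -0.001, 0.053, 0, 0, 0, 1, 0.0003, -0.001, 0.053, 0, 0, 0, 1, 0.0003, -0.001, 0.053, 0, 0, 0, 1, 0.0003, -0.001, 0.053, 0, 0, 0, 1, 0.0003, -0.001, 0.053, 0, 0, 0, 1])

```text
time: 24.65
tool_pos: [0.6228, 0.2954, 0.0355]
tcp_rot: [0.509, 3.098, 0.002]
wrist_force: [0.8, -0.5, 0.1]
width: 1.0
grip_force: 0.0
```

Call:
jog_arm(deltas=[0, 0, 0, 0, 0, 0, 1, 0, 0, 0, 0, 0, 0, 0.6, 0, 0, 0, 0, 0, 0, 0.5, 0, 0, 0, 0, 0, 0, 0.3, 0, 0, 0, 0, 0, 0, -1, 0, 0, 0, 0, 0, 0, -1, 0, 0, 0, 0, 0, 0, -1, 0, 0, 0, 0, 0, 0, -1])

```text
time: 25.45
tool_pos: [0.6225, 0.2954, 0.0351]
tcp_rot: [0.51, 3.099, 0.002]
wrist_force: [-0.5, 0.9, 5.0]
width: 0.714
grip_force: 66.2
```

```bash
python3 -c "
from h import *
settle(2); delta((.6229,.2954,.035),pose(90-18.7))"
```

```text
mean [622.53 295.38  35.15] std [0.01 0.02 0.02]
[[622.5, 295.4, 35.2], [622.5, 295.4, 35.1]]
shift [-0.0003  0.0002  0.0001] turn [0.07 0.04 0.03] | t 25.6 pos [0.6225 0.2954 0.0351] F [-0.3  0.7  5.4] w 0.71 q [ 0.41  0.48  1.74  0.    0.93 -0.84]
```

Run:
```python
from h import *
g=cv2.imread('pics/w6.png').mean(2)
for n,x in(('L',236),('R',278)):
    for a,b in((108,146),(212,246)): print(n,a,g[a:b,x-3:x+4].mean(1).astype(int).tolist())
for y in(126,231): print(y,'from 220',g[y-2:y+3,220:296].mean(0).astype(int).tolist())
w=dict(fx=323.61,fy=323.61,cx=258.5,cy=191.9)
delta((.5115,.0463,.2),pose(108.8))
```

```text
L 108 [43, 39, 40, 41, 47, 49, 49, 49, 55, 73, 92, 112, 144, 159, 160, 160, 160, 160, 160, 160, 160, 160, 160, 160, 160, 156, 122, 72, 50, 47, 47, 47, 46, 47, 46, 47, 47, 47]
L 212 [44, 43, 44, 44, 44, 44, 44, 43, 43, 43, 43, 50, 95, 133, 151, 155, 155, 155, 156, 155, 155, 155, 155, 155, 150, 100, 38, 36, 43, 44, 45, 59, 79, 88]
R 108 [31, 42, 42, 43, 47, 50, 49, 50, 57, 74, 92, 112, 139, 157, 161, 160, 159, 160, 160, 160, 160, 160, 159, 160, 160, 155, 111, 59, 48, 48, 48, 47, 48, 48, 47, 48, 46, 46]
R 212 [21, 22, 21, 21, 22, 21, 22, 22, 22, 22, 22, 27, 60, 77, 79, 79, 78, 80, 79, 79, 79, 79, 79, 79, 76, 50, 19, 19, 22, 22, 25, 45, 72, 85]
126 from 220 [167, 75, 48, 47, 47, 51, 114, 156, 160, 159, 160, 160, 160, 159, 160, 160, 160, 160, 159, 160, 160, 158, 136, 78, 52, 49, 49, 49, 49, 48, 49, 48, 48, 48, 49, 49, 50, 50, 48, 50, 48, 48, 49, 49, 49, 49, 48, 49, 49, 49, 49, 66, 141, 159, 160, 160, 160, 160, 160, 160, 159, 160, 161, 159, 160, 160, 159, 142, 114, 46, 25, 24, 25, 29, 56, 85]
231 from 220 [175, 176, 177, 171, 113, 54, 44, 43, 46, 94, 149, 155, 155, 155, 155, 156, 155, 155, 155, 155, 155, 155, 155, 154, 130, 60, 44, 43, 44, 43, 40, 29, 22, 22, 22, 22, 22, 22, 21, 21, 21, 21, 22, 21, 21, 21, 21, 21, 21, 22, 31, 74, 79, 79, 79, 79, 79, 79, 79, 79, 80, 79, 80, 79, 79, 77, 59, 27, 21, 22, 24, 51, 83, 88, 91, 93]
shift [ 0.0253 -0.2713 -0.1652] turn [  0.06   0.06 -37.47] | t 25.6 pos [0.6225 0.2954 0.0351] F [-0.3  0.7  5.4] w 0.71 q [ 0.41  0.48  1.74  0.    0.93 -0.84]
```

Run:
```python
from h import *
w=dict(fx=323.61,fy=323.61,cx=258.5,cy=191.9)
q=intool(w,[(234.3,125.7),(280,125.7),(236.9,231.8),(278.4,231.8)],.2440-.092); print(q.round(4).tolist(), q.mean(0))
print(np.r_[.5124,.0471,.244]+pose(108.7).apply(q.mean(0)))
```

```text
[[0.0494, -0.0206, 0.152], [0.0494, 0.0178, 0.152], [-0.0469, -0.0203, 0.152], [-0.0469, 0.0181, 0.152]] [ 0.0012677  -0.00126007  0.152     ]
[0.51160321 0.04550001 0.092     ]
```

Call:
jog_arm(deltas=[0, 0, -0.01, 0, 0, 0, -1, 0, 0, -0.03, 0, 0, 0, -1, 0, 0, -0.06, 0, 0, 0, -1, 0, 0, -0.1, 0, 0, 0, -1, 0, 0, -0.13, 0, 0, 0, -1, 0, 0, -0.16, 0, 0, 0, -1, 0, 0, -0.165, 0, 0, 0, -1, 0, 0, -0.165, 0, 0, 0, -1])

```text
time: 26.35
tool_pos: [0.6222, 0.2949, 0.1999]
tcp_rot: [0.51, 3.099, 0.001]
wrist_force: [0.1, -0.3, -2.6]
width: 0.715
grip_force: 65.8
```

```bash
cat >> h.py <<'E'
def held(ztop=.010):
    """far recess openings of a held box, in the tool frame"""
    w=cam('wrist'); g=cv2.GaussianBlur(w['color'],(3,3),0).mean(2)
    P=[]
    for sy in(-1,1):
        x=np.array([.048,sy*.0195,ztop]); q=(x-OC)@RC; u=np.array([q[0]/q[2]*w['fx']+w['cx'],q[1]/q[2]*w['fy']+w['cy']]); r=30
        x0,y0=(u-r).astype(int); sub=g[max(y0,0):y0+2*r,x0:x0+2*r]; y0=max(y0,0); m=(sub<.6*np.median(sub)).astype(np.uint8)
        n,l,s,ce=cv2.connectedComponentsWithStats(m); ok=[i for i in range(1,n) if 200<s[i,4]<2500]
        i=min(ok,key=lambda i:np.hypot(*(ce[i]-r))); b=s[i]; c=np.array([b[0]+b[2]/2-.5,b[1]+b[3]/2-.5])+[x0,y0]; P.append(c); print('px',u.round(0),c,b.tolist())
    for z in(ztop-.005,ztop,ztop+.005):
        q=intool(w,P,z); print(z,'centre x',(q[:,0].mean()-.048).round(4),'y',q[:,1].mean().round(4),'sep',np.linalg.norm(q[1]-q[0]).round(4),'rot',np.degrees(np.arctan2(*(q[1]-q[0])[:2])).round(2))
E
python3 -c "
from h import *
settle(4); held(-.015+.0); delta((.5115,.0457,.2),pose(108.8))"
```

```text
mean [620.64 294.29 196.78] std [0.35 0.12 0.72]
[[621.2, 294.5, 198.0], [620.6, 294.2, 196.7], [620.4, 294.2, 196.2], [620.4, 294.2, 196.2]]
px [203. 170.] [202.5 166. ] [8, 8, 44, 39, 1616]
px [316. 170.] [314.5 166. ] [9, 8, 42, 39, 1596]
-0.02 centre x 0.0024 y -0.0003 sep 0.0369 rot 0.0
-0.015 centre x 0.0013 y -0.0003 sep 0.0386 rot 0.0
-0.009999999999999998 centre x 0.0003 y -0.0003 sep 0.0404 rot 0.0
shift [ 0.0238 -0.2705 -0.0027] turn [ -0.09  -0.25 -37.47] | t 26.6 pos [0.6206 0.2943 0.1965] F [ 0.7 -0.1 -2.3] w 0.715 q [ 0.41  0.32  1.63  0.    1.2  -0.84]
```

Call:
jog_arm(deltas=[0.003, -0.03, 0, 0, 0, -5, -1, 0.006, -0.07, 0, 0, 0, -10, -1, 0.01, -0.11, 0, 0, 0, -16, -1, 0.014, -0.155, 0, 0, 0, -22, -1, 0.018, -0.2, 0, 0, 0, -28, -1, 0.021, -0.24, 0, 0, 0, -33, -1, 0.0235, -0.265, 0, 0, -0.2, -37, -1, 0.0235, -0.27, 0, 0, -0.2, -37.5, -1])

```text
time: 27.4
tool_pos: [0.5111, 0.0444, 0.198]
tcp_rot: [-0.511, 3.099, -0.001]
wrist_force: [-0.8, -0.4, -2.6]
width: 0.715
grip_force: 66.2
```

```bash
python3 -c "
from h import *
settle(8); delta((.5123,.0463,.135),pose(108.8))"
```

```text
mean [513.37  47.03 199.02] std [0.64 0.91 0.33]
[[511.9, 45.0, 198.3], [512.8, 46.2, 198.7], [513.4, 46.9, 198.9], [513.7, 47.4, 199.1], [513.8, 47.6, 199.2], [513.8, 47.7, 199.3], [513.8, 47.7, 199.3], [513.8, 47.7, 199.3]]
shift [ 0.002  -0.0008  0.0643] turn [-0.03  0.2   0.09] | t 27.8 pos [0.5138 0.0477 0.1993] F [-0.2 -0.2 -2.3] w 0.712 q [ 0.04 -0.    2.    0.    1.14 -1.86]
```

Call:
jog_arm(deltas=[0.0019, -0.0008, 0.02, 0, 0.2, 0.1, -1, 0.0019, -0.0008, 0.035, 0, 0.2, 0.1, -1, 0.0019, -0.0008, 0.05, 0, 0.2, 0.1, -1, 0.0019, -0.0008, 0.064, 0, 0.2, 0.1, -1, 0.0019, -0.0008, 0.064, 0, 0.2, 0.1, -1, 0.0019, -0.0008, 0.064, 0, 0.2, 0.1, -1, 0.0019, -0.0008, 0.064, 0, 0.2, 0.1, -1, 0.0019, -0.0008, 0.064, 0, 0.2, 0.1, -1])

```text
time: 28.6
tool_pos: [0.5129, 0.0454, 0.1364]
tcp_rot: [-0.511, 3.098, -0.002]
wrist_force: [0.2, 0.7, -3.3]
width: 0.713
grip_force: 66.1
```

```bash
python3 -c "
from h import *
settle(4); delta((.5123,.0463,.122),pose(108.8))"
```

```text
mean [512.58  45.38 136.19] std [0.15 0.02 0.15]
[[512.8, 45.4, 136.4], [512.7, 45.4, 136.3], [512.5, 45.4, 136.1], [512.4, 45.4, 136.0]]
shift [-0.0002  0.0009  0.014 ] turn [-0.06  0.06 -0.08] | t 28.8 pos [0.5124 0.0454 0.136 ] F [ 0.2 -0.  -2.1] w 0.718 q [ 0.04  0.06  2.06 -0.    1.02 -1.86]
```

Call:
jog_arm(deltas=[0, 0.0007, 0.003, 0, 0, 0, -1, 0, 0.0007, 0.006, 0, 0, 0, -1, 0, 0.0007, 0.009, 0, 0, 0, -1, 0, 0.0007, 0.011, 0, 0, 0, -1, 0, 0.0007, 0.013, 0, 0, 0, -1, 0, 0.0007, 0.0145, 0, 0, 0, -1, 0, 0.0007, 0.0145, 0, 0, 0, -1, 0, 0.0007, 0.0145, 0, 0, 0, -1])

```text
time: 29.6
tool_pos: [0.5117, 0.046, 0.1221]
tcp_rot: [0.511, -3.099, 0.001]
wrist_force: [-4.2, -0.0, 6.2]
width: 0.711
grip_force: 67.4
```

```bash
python3 -c "
from h import *
settle(4); delta((.5123,.0463,.122),pose(108.8))"
```

```text
mean [511.74  46.04 122.08] std [0.01 0.01 0.01]
[[511.7, 46.1, 122.1], [511.7, 46.0, 122.1], [511.7, 46.0, 122.1], [511.7, 46.0, 122.1]]
shift [-0.0006  0.0001  0.0001] turn [-0.04 -0.02 -0.07] | t 29.8 pos [0.5117 0.046  0.1221] F [-4.2 -0.5  5.7] w 0.713 q [ 0.04  0.08  2.07 -0.    1.   -1.86]
```

TCP height is 0.1221 against 0.122 expected, so the brown box is seated. I'll release it and look.

Call:
jog_arm(deltas=[0, 0, 0, 0, 0, 0, 0.5, 0, 0, 0, 0, 0, 0, 1, 0, 0, 0, 0, 0, 0, 1, 0, 0, -0.03, 0, 0, 0, 1, 0, 0, -0.08, 0, 0, 0, 1, 0, 0, -0.13, 0, 0, 0, 1, 0, 0, -0.18, 0, 0, 0, 1, 0, 0, -0.18, 0, 0, 0, 1])

```text
time: 30.6
tool_pos: [0.5163, 0.0464, 0.3103]
tcp_rot: [-0.509, 3.084, -0.004]
wrist_force: [0.9, 0.2, 0.4]
width: 0.999
grip_force: 0.0
```

Run:
```python
from h import *
settle(8)
w=cam('wrist'); squares(w,(.5115,.0457),.133,.048,.0195,.6,18.8,False)
delta((.6031,-.3004,.26),pose(83))
```

```text
mean [511.61  46.16 300.5 ] std [1.36 0.07 2.63]
[[514.6, 46.3, 306.3], [512.9, 46.2, 303.0], [511.7, 46.1, 300.8], [511.0, 46.1, 299.4], [510.6, 46.1, 298.7], [510.6, 46.1, 298.5], [510.6, 46.1, 298.5], [510.8, 46.1, 298.8]]
[236.5 129.5] [16, 16, 255] [0.4749 0.0144]
[238.5 231. ] [16, 13, 207] [0.5668 0.0456]
[278.6 231. ] [16, 13, 203] [0.5543 0.0824]
[281.4 129.8] [17, 17, 269] [0.4623 0.0523]
centre [0.5146 0.0484] [0.5146 0.0489] yaw 18.46 len 0.0969
shift [ 0.0239 -0.3578  0.0392] turn [-0.03 -0.17 25.72] | t 31.1 pos [0.511  0.0461 0.2992] F [-0.2 -0.3 -0.6] w 0.997 q [ 0.04 -0.07  1.88 -0.    1.34 -1.86]
```

Call:
jog_arm(deltas=[0.003, -0.04, 0, 0, 0, 4, 1, 0.006, -0.09, 0, 0, 0, 8, 1, 0.009, -0.14, 0, 0, 0, 12, 1, 0.013, -0.19, 0.01, 0, 0, 16, 1, 0.016, -0.24, 0.02, 0, 0, 20, 1, 0.02, -0.29, 0.03, 0, 0, 24, 1, 0.024, -0.34, 0.06, 0, 0, 25.7, 1, 0.024, -0.358, 0.08, 0, 0, 25.7, 1])

```text
time: 31.85
tool_pos: [0.6044, -0.3042, 0.2202]
tcp_rot: [0.195, 3.134, -0.003]
wrist_force: [1.2, 0.6, 0.1]
width: 0.999
grip_force: 0.0
```

Run:
```python
from h import *
settle(8)
w=cam('wrist','b2'); h=cv2.cvtColor(w['color'],cv2.COLOR_BGR2HSV)
def big(lo,hi):
    n,l,s,ce=cv2.connectedComponentsWithStats(cv2.inRange(h,lo,hi)); i=1+s[1:,4].argmax(); k=max(cv2.findContours((l==i).astype(np.uint8),0,1)[0],key=cv2.contourArea); return s[i],ce[i],cv2.minAreaRect(k)
s,ce,r=big((8,90,90),(20,255,255)); print('tan',s,ce,r,onz(w,ce,.05))
s,ce,r2=big((50,90,30),(85,255,255)); print('green',s,ce,onz(w,ce,.05))
squares(w,(.6031,-.3004),.046,.048,.0195,.6,-7.2,False)
```

```text
mean [ 603.29 -301.35  218.9 ] std [1.12 2.09 3.43]
[[602.5, -306.1, 213.5], [601.5, -303.1, 214.4], [602.1, -301.5, 216.7], [603.0, -300.6, 218.8], [603.7, -300.2, 220.6], [604.2, -299.9, 221.8], [604.6, -299.7, 222.5], [604.7, -299.7, 222.9]]
tan [ 233  104   72  129 7394] [266.81809575 167.80930484] ((267.058837890625, 168.26470947265625), (68.92190551757812, 125.71469116210938), 2.726310968399048) [[ 0.59822647 -0.29029495  0.05      ]]
green [ 215    0  103   71 3869] [265.1238046   24.91393125] [[ 0.47744425 -0.27788064  0.05      ]]
[244.  118.4] [9, 18, 151] [ 0.551  -0.3057]
[243.5 217.9] [14, 14, 184] [ 0.6468 -0.3192]
[282.6 219.9] [14, 14, 181] [ 0.6536 -0.2807]
[287.1 120.7] [9, 17, 145] [ 0.5577 -0.2669]
centre [ 0.6023 -0.2932] [ 0.6023 -0.2931] yaw -8.09 len 0.0968
```

Run:
```python
from h import *
settle(3)
w=cam('wrist'); squares(w,(.6005,-.2925),.046,.048,.0195,.6,-9,False)
```

```text
mean [ 604.55 -299.87  222.76] std [0.09 0.07 0.2 ]
[[604.7, -299.8, 223.0], [604.6, -299.9, 222.8], [604.4, -299.9, 222.5]]
[248.1 118.9] [17, 17, 274] [ 0.5515 -0.3023]
[244.4 218.4] [16, 14, 213] [ 0.6469 -0.3185]
[284.  220.1] [15, 14, 197] [ 0.6535 -0.2796]
[291.1 121. ] [17, 17, 264] [ 0.5581 -0.2636]
centre [ 0.6025 -0.291 ] [ 0.6025 -0.291 ] yaw -9.58 len 0.0967
```

```bash
python3 -c "
from h import *
delta((.6015,-.2909,.09),pose(80.4))"
```

```text
shift [0.0041 0.0089 0.1322] turn [-0.07  0.1   2.68] | t 32.5 pos [ 0.6043 -0.3001  0.2222] F [ 1.4 -0.2  1. ] w 1.001 q [-0.5   0.28  1.63 -0.    1.23 -1.95]
```

Call:
jog_arm(deltas=[0.004, 0.009, 0.02, 0, 0, 2.7, 1, 0.004, 0.009, 0.05, 0, 0, 2.7, 1, 0.004, 0.009, 0.08, 0, 0, 2.7, 1, 0.004, 0.009, 0.11, 0, 0, 2.7, 1, 0.004, 0.009, 0.13, 0, 0, 2.7, 1, 0.004, 0.009, 0.13, 0, 0, 2.7, 1, 0.004, 0.009, 0.13, 0, 0, 2.7, 1, 0.004, 0.009, 0.13, 0, 0, 2.7, 1])

```text
time: 33.3
tool_pos: [0.6025, -0.2919, 0.0933]
tcp_rot: [0.264, 3.127, -0.003]
wrist_force: [1.2, -0.7, 0.9]
width: 1.001
grip_force: 0.0
```

```bash
python3 -c "
from h import *
settle(6); delta((.6015,-.2909,.035),pose(80.4))"
```

```text
mean [ 602.18 -291.83   93.01] std [0.36 0.15 0.49]
[[602.6, -292.0, 93.6], [602.5, -292.0, 93.5], [602.3, -291.9, 93.3], [602.1, -291.8, 92.9], [601.9, -291.7, 92.6], [601.6, -291.6, 92.2]]
shift [0.0003 0.0007 0.0572] turn [-0.07  0.1  -0.07] | t 33.6 pos [ 0.6016 -0.2916  0.0922] F [ 0.1 -1.2  1.1] w 1.001 q [-0.49  0.38  1.76 -0.    1.   -1.89]
```

Call:
jog_arm(deltas=[0.0003, 0.0006, 0.015, 0, 0, 0, 1, 0.0003, 0.0006, 0.03, 0, 0, 0, 1, 0.0003, 0.0006, 0.045, 0, 0, 0, 1, 0.0003, 0.0006, 0.055, 0, 0, 0, 1, 0.0003, 0.0006, 0.055, 0, 0, 0, 1, 0.0003, 0.0006, 0.055, 0, 0, 0, 1, 0.0003, 0.0006, 0.055, 0, 0, 0, 1, 0.0003, 0.0006, 0.055, 0, 0, 0, 1])

```text
time: 34.4
tool_pos: [0.6017, -0.2911, 0.0372]
tcp_rot: [0.265, 3.128, -0.002]
wrist_force: [0.2, -0.1, -0.1]
width: 0.999
grip_force: 0.0
```

Call:
jog_arm(deltas=[0, 0, 0, 0, 0, 0, 1, 0, 0, 0, 0, 0, 0, 0.6, 0, 0, 0, 0, 0, 0, 0.5, 0, 0, 0, 0, 0, 0, 0.3, 0, 0, 0, 0, 0, 0, -1, 0, 0, 0, 0, 0, 0, -1, 0, 0, 0, 0, 0, 0, -1, 0, 0, 0, 0, 0, 0, -1])

```text
time: 35.2
tool_pos: [0.6016, -0.2909, 0.0369]
tcp_rot: [0.265, 3.129, -0.002]
wrist_force: [-0.5, 1.4, 5.0]
width: 0.714
grip_force: 65.8
```

Call:
jog_arm(deltas=[0, 0, -0.01, 0, 0, 0, -1, 0, 0, -0.04, 0, 0, 0, -1, 0, 0, -0.08, 0, 0, 0, -1, 0, 0, -0.12, 0, 0, 0, -1, 0, 0, -0.16, 0, 0, 0, -1, 0, 0, -0.2, 0, 0, 0, -1, 0, 0, -0.225, 0, 0, 0, -1, 0, 0, -0.225, 0, 0, 0, -1])

```text
time: 36.0
tool_pos: [0.6026, -0.2916, 0.2662]
tcp_rot: [0.264, 3.123, -0.006]
wrist_force: [-0.3, 0.4, -2.7]
width: 0.713
grip_force: 66.6
```

```bash
python3 -c "
from h import *
settle(6); held(-.015); delta((.5107,.0456,.255),pose(108.8))"
```

```text
mean [ 599.79 -290.09  258.88] std [0.78 0.46 1.94]
[[601.4, -291.0, 262.7], [600.2, -290.3, 260.0], [599.5, -289.9, 258.3], [599.2, -289.7, 257.4], [599.2, -289.7, 257.3], [599.4, -289.8, 257.6]]
px [203. 170.] [203.5 167.5] [9, 9, 44, 40, 1618]
px [316. 170.] [314. 167.] [8, 9, 43, 39, 1601]
-0.02 centre x 0.0019 y -0.0002 sep 0.0364 rot 0.26
-0.015 centre x 0.0009 y -0.0002 sep 0.0382 rot 0.26
-0.009999999999999998 centre x -0.0002 y -0.0002 sep 0.0399 rot 0.26
shift [0.1441 0.3158 0.004 ] turn [  0.11  -0.23 -28.47] | t 36.4 pos [ 0.5997 -0.2899  0.2581] F [-0.6  0.  -3.2] w 0.715 q [-0.49  0.24  1.61 -0.    1.29 -1.89]
```

Call:
jog_arm(deltas=[0.014, 0.03, 0, 0, 0, -4, -1, 0.032, 0.07, 0, 0, 0, -8, -1, 0.052, 0.115, 0, 0, 0, -12, -1, 0.073, 0.16, 0, 0, 0, -16, -1, 0.094, 0.205, 0, 0, 0, -20, -1, 0.114, 0.25, 0, 0, 0, -24, -1, 0.132, 0.29, 0.0, 0, 0, -28, -1, 0.144, 0.315, 0.0, 0, -0.2, -28.5, -1])

```text
time: 37.15
tool_pos: [0.5102, 0.0469, 0.2598]
tcp_rot: [-0.519, 3.097, 0.0]
wrist_force: [0.7, -0.1, -2.9]
width: 0.713
grip_force: 66.8
```

```bash
python3 -c "
from h import *
settle(9); delta((.5111,.0458,.183),pose(108.8))"
```

```text
mean [511.24  44.94 260.24] std [0.98 2.17 0.32]
[[509.2, 49.8, 259.8], [510.1, 47.4, 259.8], [510.8, 45.7, 259.9], [511.3, 44.6, 260.1], [511.7, 43.9, 260.3], [511.9, 43.5, 260.4], [512.0, 43.3, 260.5], [512.1, 43.2, 260.6], [512.1, 43.1, 260.7]]
shift [0.0003 0.003  0.0777] turn [-0.1   0.17 -0.07] | t 37.6 pos [0.5121 0.0431 0.2607] F [-0.4  0.1 -2.9] w 0.714 q [ 0.04 -0.05  1.93 -0.    1.26 -1.86]
```

Call:
jog_arm(deltas=[0.0003, 0.002, 0.02, 0, 0.1, 0, -1, 0.0003, 0.002, 0.04, 0, 0.1, 0, -1, 0.0003, 0.002, 0.06, 0, 0.1, 0, -1, 0.0003, 0.002, 0.075, 0, 0.1, 0, -1, 0.0003, 0.002, 0.075, 0, 0.1, 0, -1, 0.0003, 0.002, 0.075, 0, 0.1, 0, -1, 0.0003, 0.002, 0.075, 0, 0.1, 0, -1, 0.0003, 0.002, 0.075, 0, 0.1, 0, -1])

```text
time: 38.4
tool_pos: [0.5123, 0.0459, 0.1874]
tcp_rot: [-0.513, 3.095, -0.003]
wrist_force: [-0.1, 0.2, -3.1]
width: 0.715
grip_force: 66.7
```

```bash
python3 -c "
from h import *
settle(6); delta((.5111,.0458,.169),pose(108.8))"
```

```text
mean [511.69  45.99 186.69] std [0.25 0.01 0.32]
[[512.1, 46.0, 187.2], [511.9, 46.0, 187.0], [511.7, 46.0, 186.8], [511.6, 46.0, 186.6], [511.5, 46.0, 186.4], [511.4, 46.0, 186.3]]
shift [ 0.0003 -0.0001  0.0173] turn [-0.1   0.12  0.03] | t 38.7 pos [0.5114 0.046  0.1863] F [ 0.1 -0.8 -3.4] w 0.712 q [ 0.04  0.    2.01 -0.    1.12 -1.86]
```

Call:
jog_arm(deltas=[0.0001, -0.0001, 0.004, 0, 0.1, 0, -1, 0.0001, -0.0001, 0.008, 0, 0.1, 0, -1, 0.0001, -0.0001, 0.011, 0, 0.1, 0, -1, 0.0001, -0.0001, 0.014, 0, 0.1, 0, -1, 0.0001, -0.0001, 0.016, 0, 0.1, 0, -1, 0.0001, -0.0001, 0.0175, 0, 0.1, 0, -1, 0.0001, -0.0001, 0.0175, 0, 0.1, 0, -1, 0.0001, -0.0001, 0.0175, 0, 0.1, 0, -1])

```text
time: 39.5
tool_pos: [0.5113, 0.0458, 0.1687]
tcp_rot: [-0.514, 3.099, -0.003]
wrist_force: [-1.0, -0.3, -0.7]
width: 0.708
grip_force: 67.4
```

```bash
python3 -c "
from h import *
settle(4); delta((.5111,.0458,.169),pose(108.8))"
```

```text
mean [511.3   45.81 168.75] std [0.   0.01 0.01]
[[511.3, 45.8, 168.8], [511.3, 45.8, 168.8], [511.3, 45.8, 168.7], [511.3, 45.8, 168.7]]
shift [ 0.0002  0.0001 -0.0003] turn [-0.09  0.01  0.02] | t 39.7 pos [0.5113 0.0458 0.1687] F [-1.6 -0.7  0.7] w 0.716 q [ 0.04  0.02  2.03 -0.    1.09 -1.86]
```

The tan box is at its seated height. Release it, then go for green.

Call:
jog_arm(deltas=[0, 0, 0, 0, 0, 0, 0.5, 0, 0, 0, 0, 0, 0, 1, 0, 0, 0, 0, 0, 0, 1, 0, 0, -0.03, 0, 0, 0, 1, 0, 0, -0.07, 0, 0, 0, 1, 0, 0, -0.11, 0, 0, 0, 1, 0, 0, -0.12, 0, 0, 0, 1, 0, 0, -0.12, 0, 0, 0, 1])

```text
time: 40.5
tool_pos: [0.5128, 0.046, 0.2912]
tcp_rot: [-0.513, 3.094, -0.004]
wrist_force: [-0.3, 0.2, -0.3]
width: 0.999
grip_force: 0.0
```

Run:
```python
from h import *
settle(5)
w=cam('wrist'); squares(w,(.513,.047),.178,.048,.0195,.6,18.8,False)
delta((.4486,-.3015,.28),pose(24.4-90))
```

```text
mean [510.42  45.92 286.91] std [0.6  0.02 1.08]
[[511.5, 46.0, 288.9], [510.6, 45.9, 287.3], [510.1, 45.9, 286.4], [509.9, 45.9, 286.0], [510.0, 45.9, 286.0]]
[230.  135.5] [19, 18, 341] [0.4734 0.013 ]
[233.5 257.8] [19, 16, 267] [0.5646 0.0444]
[282.1 258. ] [19, 15, 280] [0.5523 0.0811]
[285.4 135.6] [20, 20, 368] [0.4608 0.0505]
centre [0.5129 0.0471] [0.5127 0.0474] yaw 18.77 len 0.0965
shift [ 0.1703 -0.309   0.007 ] turn [-3.3000e-01  3.0000e-02  1.7443e+02] | t 40.8 pos [0.5101 0.0459 0.2862] F [ 0.  -0.   0.1] w 1.001 q [ 0.04 -0.07  1.9  -0.    1.32 -1.86]
```

Call:
jog_arm(deltas=[0.01, -0.03, 0, 0, 0, 8, 1, 0.03, -0.06, 0, 0, 0, 16.5, 1, 0.06, -0.11, 0, 0, 0, 25, 1, 0.085, -0.16, 0, 0, 0, 33.5, 1, 0.11, -0.21, 0, 0, 0, 42, 1, 0.13, -0.25, 0.0, 0, 0, 50.5, 1, 0.15, -0.28, 0.0, 0, 0, 59, 1, 0.17, -0.305, 0.0, 0, 0, 67, 1])

```text
time: 41.6
tool_pos: [0.4474, -0.3004, 0.2875]
tcp_rot: [-1.293, -2.862, 0.003]
wrist_force: [0.1, 0.3, -0.1]
width: 1.001
grip_force: 0.0
```

Call:
jog_arm(deltas=[0, 0, 0, 0, 0, 8, 1, 0, 0, 0, 0, 0, 16.5, 1, 0, 0, 0, 0, 0, 25, 1, 0, 0, 0, 0, 0, 33.5, 1, 0, 0, 0, 0, 0, 42, 1, 0, 0, 0, 0, 0, 50.5, 1, 0, 0, 0.01, 0, 0, 59, 1, 0, 0, 0.02, 0, 0, 67, 1])

```text
time: 42.4
tool_pos: [0.4484, -0.2974, 0.2678]
tcp_rot: [2.657, 1.676, -0.001]
wrist_force: [-0.2, -0.5, -0.7]
width: 0.999
grip_force: 0.0
```

Run:
```python
from h import *
delta((.4486,-.3015,.22),pose(24.4-90))
```

```text
shift [-0.0036  0.0019  0.0478] turn [1.000e-02 6.000e-02 4.009e+01] | t 42.4 pos [ 0.4484 -0.2974  0.2678] F [-0.2 -0.5 -0.7] w 0.999 q [-0.63 -0.01  1.87 -0.    1.28 -0.19]
```

Call:
jog_arm(deltas=[0, 0, 0.01, 0, 0, 8, 1, 0, 0, 0.02, 0, 0, 16.5, 1, -0.003, 0.002, 0.03, 0, 0, 25, 1, -0.003, 0.002, 0.04, 0, 0, 33.5, 1, -0.003, 0.002, 0.048, 0, 0, 40, 1, -0.003, 0.002, 0.048, 0, 0, 40, 1, -0.003, 0.002, 0.048, 0, 0, 40, 1, -0.003, 0.002, 0.048, 0, 0, 40, 1])

```text
time: 43.2
tool_pos: [0.4494, -0.3013, 0.2211]
tcp_rot: [3.066, 0.678, 0.0]
wrist_force: [0.1, -0.4, -0.1]
width: 1.0
grip_force: 0.0
```

Run:
```python
from h import *
settle(5)
w=cam('wrist','b3'); h=cv2.cvtColor(w['color'],cv2.COLOR_BGR2HSV)
n,l,s,ce=cv2.connectedComponentsWithStats(cv2.inRange(h,(50,90,40),(85,255,255))); i=1+s[1:,4].argmax(); k=max(cv2.findContours((l==i).astype(np.uint8),0,1)[0],key=cv2.contourArea); r=cv2.minAreaRect(k); c=onz(w,ce[i],.046)[0]; print(s[i],r,c)
squares(w,c[:2],.046,.048,.0195,.6,24.4,False)
```

```text
mean [ 449.49 -301.41  221.44] std [0.03 0.03 0.05]
[[449.5, -301.4, 221.4], [449.5, -301.4, 221.4], [449.5, -301.4, 221.5], [449.5, -301.4, 221.5], [449.4, -301.4, 221.4]]
[ 209  109   70  126 7263] ((242.156494140625, 171.2710723876953), (69.14409637451172, 124.36172485351562), 1.3322198390960693) [ 0.44730718 -0.28521708  0.046     ]
[262.1 223.1] [15, 14, 197] [ 0.4068 -0.3243]
[264.9 123.4] [17, 16, 263] [ 0.4961 -0.2855]
[221.5 122.5] [16, 16, 256] [ 0.4803 -0.2493]
[222.2 222.3] [16, 14, 204] [ 0.391  -0.2879]
centre [ 0.4435 -0.2868] [ 0.4435 -0.2867] yaw 23.44 len 0.0972
```

```bash
python3 -c "
from h import *
delta((.4446,-.2863,.09),pose(-66.6))"
```

```text
shift [ 0.002  -0.0159  0.1313] turn [ 0.12 -0.    1.45] | t 43.5 pos [ 0.4494 -0.3013  0.2213] F [ 0.   0.2 -0.4] w 1.0 q [-0.64  0.03  1.92 -0.    1.19  0.5 ]
```

Call:
jog_arm(deltas=[0.002, -0.016, 0.02, 0, 0, 1.4, 1, 0.002, -0.016, 0.05, 0, 0, 1.4, 1, 0.002, -0.016, 0.08, 0, 0, 1.4, 1, 0.002, -0.016, 0.11, 0, 0, 1.4, 1, 0.002, -0.016, 0.13, 0, 0, 1.4, 1, 0.002, -0.016, 0.13, 0, 0, 1.4, 1, 0.002, -0.016, 0.13, 0, 0, 1.4, 1, 0.002, -0.016, 0.13, 0, 0, 1.4, 1])

```text
time: 44.3
tool_pos: [0.4456, -0.2869, 0.0926]
tcp_rot: [3.072, 0.637, 0.003]
wrist_force: [0.2, 0.7, 0.1]
width: 0.998
grip_force: 0.0
```

```bash
python3 -c "
from h import *
settle(6); delta((.4446,-.2863,.035),pose(-66.6))"
```

```text
mean [ 445.3  -286.74   92.37] std [0.3  0.21 0.38]
[[445.7, -287.0, 92.8], [445.6, -287.0, 92.8], [445.4, -286.8, 92.6], [445.2, -286.7, 92.3], [445.0, -286.6, 92.0], [444.8, -286.4, 91.8]]
shift [-0.0002 -0.0004  0.0568] turn [ 0.16 -0.03  0.03] | t 44.6 pos [ 0.4448 -0.2864  0.0918] F [0.4 0.4 0.5] w 1.001 q [-0.62  0.14  2.06 -0.    0.93  0.54]
```

Call:
jog_arm(deltas=[0, 0, 0.015, 0, 0, 0, 1, 0, 0, 0.03, 0, 0, 0, 1, 0, 0, 0.045, 0, 0, 0, 1, 0, 0, 0.055, 0, 0, 0, 1, 0, 0, 0.055, 0, 0, 0, 1, 0, 0, 0.055, 0, 0, 0, 1, 0, 0, 0.055, 0, 0, 0, 1, 0, 0, 0.055, 0, 0, 0, 1])

```text
time: 45.4
tool_pos: [0.4451, -0.2866, 0.0367]
tcp_rot: [3.073, 0.637, 0.002]
wrist_force: [0.2, 0.0, -0.8]
width: 0.997
grip_force: 0.0
```

Call:
jog_arm(deltas=[0, 0, 0, 0, 0, 0, 1, 0, 0, 0, 0, 0, 0, 0.6, 0, 0, 0, 0, 0, 0, 0.5, 0, 0, 0, 0, 0, 0, 0.3, 0, 0, 0, 0, 0, 0, -1, 0, 0, 0, 0, 0, 0, -1, 0, 0, 0, 0, 0, 0, -1, 0, 0, 0, 0, 0, 0, -1])

```text
time: 46.2
tool_pos: [0.445, -0.2867, 0.0366]
tcp_rot: [3.073, 0.637, 0.002]
wrist_force: [-0.2, -0.4, 6.0]
width: 0.716
grip_force: 64.5
```

Call:
jog_arm(deltas=[0, 0, -0.01, 0, 0, 0, -1, 0, 0, -0.04, 0, 0, 0, -1, 0, 0, -0.08, 0, 0, 0, -1, 0, 0, -0.13, 0, 0, 0, -1, 0, 0, -0.18, 0, 0, 0, -1, 0, 0, -0.23, 0, 0, 0, -1, 0, 0, -0.255, 0, 0, 0, -1, 0, 0, -0.255, 0, 0, 0, -1])

```text
time: 47.0
tool_pos: [0.446, -0.2869, 0.2959]
tcp_rot: [3.068, 0.636, 0.009]
wrist_force: [0.8, -0.8, -2.5]
width: 0.71
grip_force: 66.7
```

```bash
python3 -c "
from h import *
settle(6); held(-.015); delta((.5105,.0456,.29),pose(108.8-180))"
```

```text
mean [ 443.24 -285.    288.67] std [0.7 0.5 1.8]
[[444.7, -286.0, 292.3], [443.6, -285.2, 289.6], [442.9, -284.8, 288.0], [442.7, -284.6, 287.4], [442.7, -284.6, 287.2], [442.9, -284.8, 287.5]]
px [203. 170.] [203.5 166. ] [10, 8, 42, 39, 1558]
px [316. 170.] [313.5 166. ] [8, 8, 42, 39, 1545]
-0.02 centre x 0.0024 y -0.0003 sep 0.0362 rot 0.0
-0.015 centre x 0.0013 y -0.0003 sep 0.038 rot 0.0
-0.009999999999999998 centre x 0.0003 y -0.0003 sep 0.0397 rot 0.0
shift [ 0.1932 -0.2766 -0.0018] turn [-0.15  0.17  4.63] | t 47.4 pos [ 0.4431 -0.285   0.288 ] F [-0.3 -0.  -2.6] w 0.713 q [-0.62 -0.04  1.87 -0.    1.32  0.54]
```

Call:
jog_arm(deltas=[0.02, -0.028, 0, 0, 0, 0, -1, 0.045, -0.065, 0, 0, 0, 1, -1, 0.075, -0.105, 0, 0, 0, 2, -1, 0.105, -0.15, 0, 0, 0, 3, -1, 0.135, -0.19, 0, 0, 0, 4, -1, 0.16, -0.23, 0, 0, 0, 4.6, -1, 0.18, -0.26, 0.0, 0, 0, 4.6, -1, 0.1928, -0.2762, 0.0, 0, 0.1, 4.6, -1])

```text
time: 48.15
tool_pos: [0.5108, 0.0474, 0.2889]
tcp_rot: [-3.098, -0.518, 0.001]
wrist_force: [0.2, 0.3, -2.9]
width: 0.712
grip_force: 66.8
```

```bash
python3 -c "
from h import *
settle(9); delta((.5099,.0453,.228),pose(-71.2))"
```

```text
mean [511.08  44.84 289.45] std [0.21 1.97 0.48]
[[511.5, 49.2, 288.9], [511.2, 47.1, 288.9], [510.9, 45.5, 289.0], [510.8, 44.5, 289.1], [510.8, 43.9, 289.3], [511.0, 43.5, 289.6], [511.1, 43.3, 289.9], [511.2, 43.3, 290.1], [511.2, 43.3, 290.2]]
shift [-0.0007 -0.0025  0.0622] turn [ 0.09 -0.07 -0.07] | t 48.6 pos [0.5112 0.0433 0.2902] F [ 0.3  0.2 -3.1] w 0.717 q [ 0.04 -0.07  1.89 -0.    1.32  1.28]
```

Call:
jog_arm(deltas=[-0.0006, -0.002, 0.02, 0, 0, 0, -1, -0.0006, -0.002, 0.035, 0, 0, 0, -1, -0.0006, -0.002, 0.05, 0, 0, 0, -1, -0.0006, -0.002, 0.06, 0, 0, 0, -1, -0.0006, -0.002, 0.06, 0, 0, 0, -1, -0.0006, -0.002, 0.06, 0, 0, 0, -1, -0.0006, -0.002, 0.06, 0, 0, 0, -1, -0.0006, -0.002, 0.06, 0, 0, 0, -1])

```text
time: 49.4
tool_pos: [0.511, 0.046, 0.2314]
tcp_rot: [3.098, 0.514, 0.006]
wrist_force: [-1.1, -0.3, -2.7]
width: 0.716
grip_force: 66.7
```

```bash
python3 -c "
from h import *
settle(6); delta((.5099,.0453,.2134),pose(-71.2))"
```

```text
mean [510.63  46.   230.99] std [0.17 0.02 0.23]
[[510.9, 46.0, 231.3], [510.8, 46.0, 231.2], [510.7, 46.0, 231.1], [510.5, 46.0, 230.9], [510.5, 46.0, 230.8], [510.4, 46.0, 230.7]]
shift [-0.0007  0.0004  0.0173] turn [ 0.1  -0.12  0.03] | t 49.7 pos [0.5104 0.046  0.2307] F [-0.3  0.2 -3.8] w 0.712 q [ 0.04 -0.03  1.97 -0.    1.21  1.28]
```

Call:
jog_arm(deltas=[-0.0004, 0.0004, 0.004, 0.1, -0.1, 0, -1, -0.0004, 0.0004, 0.008, 0.1, -0.1, 0, -1, -0.0004, 0.0004, 0.011, 0.1, -0.1, 0, -1, -0.0004, 0.0004, 0.0135, 0.1, -0.1, 0, -1, -0.0004, 0.0004, 0.0155, 0.1, -0.1, 0, -1, -0.0004, 0.0004, 0.017, 0.1, -0.1, 0, -1, -0.0004, 0.0004, 0.0175, 0.1, -0.1, 0, -1, -0.0004, 0.0004, 0.0175, 0.1, -0.1, 0, -1])

```text
time: 50.5
tool_pos: [0.5107, 0.0455, 0.2134]
tcp_rot: [-3.099, -0.514, -0.002]
wrist_force: [1.5, 0.3, -2.2]
width: 0.717
grip_force: 66.9
```

```bash
python3 -c "
from h import *
settle(4); delta((.5099,.0453,.2134),pose(-71.2))"
```

```text
mean [510.68  45.53 213.39] std [0.03 0.01 0.01]
[[510.7, 45.5, 213.4], [510.7, 45.5, 213.4], [510.7, 45.5, 213.4], [510.6, 45.5, 213.4]]
shift [-0.0008 -0.     -0.    ] turn [ 0.   -0.07  0.03] | t 50.7 pos [0.5106 0.0455 0.2134] F [ 1.8  0.5 -0.4] w 0.715 q [ 0.04 -0.02  1.99  0.    1.17  1.28]
```

The green box is at exactly its seated height. I'll release it, rise and verify.

Call:
jog_arm(deltas=[0, 0, 0.0005, 0, 0, 0, -1, 0, 0, 0.0005, 0, 0, 0, 0.5, 0, 0, 0, 0, 0, 0, 1, 0, 0, 0, 0, 0, 0, 1, 0, 0, -0.03, 0, 0, 0, 1, 0, 0, -0.07, 0, 0, 0, 1, 0, 0, -0.12, 0, 0, 0, 1, 0, 0, -0.12, 0, 0, 0, 1])

```text
time: 51.5
tool_pos: [0.5136, 0.0455, 0.3414]
tcp_rot: [3.098, 0.514, 0.021]
wrist_force: [0.6, -0.2, 0.6]
width: 1.001
grip_force: 0.0
```

Run:
```python
from h import *
settle(8)
w=cam('wrist'); squares(w,(.510,.045),.223,.048,.0195,.6,18.8,False)
s=cam('side'); c=cam('scene')
A=cv2.resize(s['color'][20:240,160:360],(400,440),interpolation=cv2.INTER_CUBIC)
u=proj(c,(.511,.046,.13))[0].astype(int); B=cv2.resize(c['color'][u[1]-60:u[1]+50,u[0]-50:u[0]+50],(400,440),interpolation=cv2.INTER_CUBIC)
cv2.imwrite('pics/fin.png',np.hstack([A,B]))
```

```text
mean [509.84  45.36 332.57] std [1.09 0.03 2.4 ]
[[512.3, 45.4, 337.9], [510.9, 45.4, 334.9], [509.9, 45.4, 332.8], [509.3, 45.3, 331.6], [509.1, 45.3, 330.9], [509.0, 45.3, 330.7], [509.1, 45.4, 330.8], [509.2, 45.4, 331.0]]
[284.3 253.9] [19, 17, 306] [0.4697 0.0116]
[286.3 123.4] [19, 11, 93] [0.5658 0.0452]
[231.5 129.5] [20, 18, 326] [0.5493 0.0805]
[234.  252.7] [19, 16, 265] [0.4579 0.0498]
centre [0.5095 0.0461] [0.5119 0.0475] yaw 18.94 len 0.0991
```

View pics/fin.png

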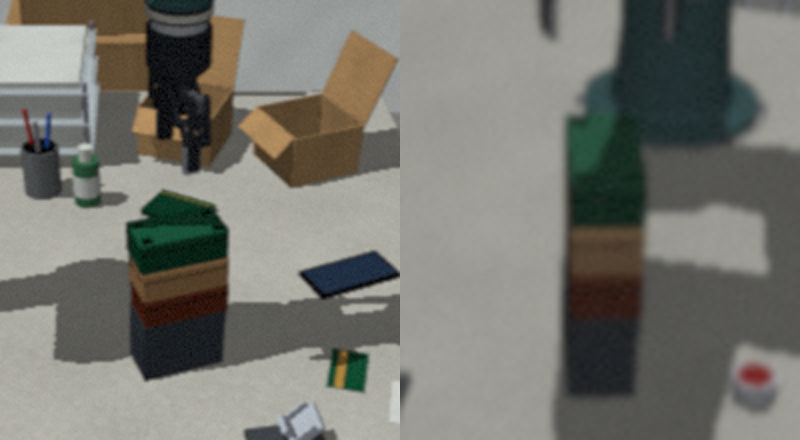

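The column stands straight in both views: case with lid at the bottom, then brown, tan and green at (178,240) on top. Every seat height matched what I expected, so I'm handing in.

```bash
python3 -c "
from workcell import finish_job
print(finish_job())"
```

```text
the job is handed in; nothing more can be done
None
```

I've handed in the job: the loupe stands in its pocket, the lid is home, and the brown, tan and green boxes are stacked on it (navy was absent). Seat heights matched expectation and the final pictures show a straight column, but no verdict came back.

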